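Slide a gas cylinder home in its bench stand and shut the safety gate

ROBOT

A 6-joint arm with a two-finger parallel gripper is mounted at the origin on the work surface. World frame = base frame: x ahead of the robot, y to its left, z up, the work surface at z = 0. Lengths are in m, angles in rad, forces in N, time in s.
With the tool pointing down it reaches from about 0.35 to 0.775 m from the base axis. Payload 5.5 kg.
Tool frame: the origin (TCP) lies at the very end of the fingers, on their centre line; the grasp point (between the pads) lies 19 mm behind it; z points along the fingers, y is the line along which they close (so a half turn about z gives the same grasp; the last joint's range is limited). The gripper opens to 85 mm and grips with 20 to 120 N. Pads are 22 mm wide; open, the fingers measure 114 mm over their backs; the gripper's body (76 mm by 85 mm) begins 54 mm behind the grasp point. The pads swing forward as they close: fully open they stand 13 mm farther back than shut.
Start: joints at [-1.468, 0.313, 0.046, 1.304, 0, 1.431], TCP at [0.138, -0.558, 0.204] pointing down, gripper open.
Joint ranges: [-2.76, 2.76], [-0.86, 1.69], [-1.03, 1.26], [-2.2, 2.34], [-1.47, 1.5], [-3.14, 3.14]. Speed limits (rad/s): [2.57, 2.57, 3.14, 3.14, 3.14, 3.14].

INTERFACE

Orientations are given as a unit quaternion [w, x, y, z].
In Python, from workcell import env, cams, ticket, spotter gives the robot as it stands.
- The arm moves only by the tool jog_arm, never from a script. Its argument "increments" is a list that holds one entry, the list of rows, each a list of 7 numbers: the shift along the tool's x, y, z in units of 0.25 m (1.0 is 0.25 m), then the turn, a rotation vector about the tool's x, y, z in units of 180 degrees (1.0 is 180 degrees), then the closure in counts, from 0 (fully open) to 255 (shut). A call has 1 to 20 rows; each row shifts and turns the commanded pose from where the row before left it, along the tool's axes as they then stand; what a row does not reach is not made up. A row lasts 1/10 s, in which the tool goes at most 50 mm and 8.59 degrees, less where a joint would pass 70% of its speed; a pose out of reach is approached as far as the arm can. A call with a number of a shift or a turn outside -1 to 1 is refused whole. A call with a gripper value outside its range is refused whole. The fingers move at their own pace and stop on an object; "force" is the grip in N (left out, the last holds). Time passes only in rows, so rows that do not move let the fingers close. It gives the time, the measured TCP pose, the force, the opening and the grip force at its end, in the units of the state.
- env.get_state(): the state, without advancing time (a new reading comes with each control period).
- cams.read_camera(name): name is "side" or "top"; returns a dict with "pixels" (400x640x3 uint8, red, green, blue), "fx", "fy", "cx", "cy" (pixels), "k1" (the pictures are not rectified: a ray, as slopes to the right and down, at radius r is drawn at 1 + k1 r^2 times it, then the intrinsics apply), "xyz" and "attitude" of the camera in the world. Camera axes: x right, y down, z forward; pixel columns grow to the right and rows downward; lengths in m; the calibration is good to about 2 mm. A picture is of the moment at which its call begins. There is no depth.
- ticket.hand_in(): hands the job in; it is judged then, once.
Trained networks look in the newest picture that a camera, given by its name, has taken for a name from the list of things; names that differ only in an ending like _2 or _b are one class to them, and where a whole thing is asked for, a point or a joint stands for the part that bears it (a point fixed in the world has none). Each returns a list of dicts, best first, with "conf" (0 to 1); they miss things now and then, are a little off and sometimes report something else, mostly with a low value. They report only what shows in the picture. A call takes as long as a camera call.
- spotter.find_in(target, camera): "uv" ([column, row] in pixels, amid what is visible of it).
- spotter.cut_out(target, camera): "region" (400x640 bool, what is visible of it) and "uv" ([column, row] in pixels, amid what is visible of it).
- spotter.landmark_of(target, camera): "uv" ([column, row] in pixels: a listed point, or the origin of a listed thing).
The state is a dict: "clock": time; "joint_pos": joint angles; "qvel": joint speeds; "tau": joint torques, N m; "tcp_pos": TCP position; "orientation": TCP orientation; "wrist_force": force on the tool from outside, world axes, zero at the start; "ft_torque": the same for the moment, N m; "finger_gap": finger opening in m; "grip_force": force on a finger pad.
Only numpy, scipy, OpenCV 4.12 (cv2) and the standard library are available. Lean on these libraries where they do the work, as an engineer would, in place of code of your own. Each camera call takes 0.05 s, during which the arm holds its last target. There are 200 camera calls.

TASK

The small gas cylinder is standing loose on the lab bench: slide it along the bench, upright and without lifting or toppling it, into the middle of the open blue stand until it sits home against the V saddles, wherever they are clamped. Press it there steadily for a moment to be sure that it bears on them, but gently, without ramming the stand, and leave it resting against them; then swing the yellow safety gate fully shut across its front. Leave the beaker, wash bottle and measuring cylinder where they stand.

Things in the scene. Friction and masses are not known exactly. Their poses are not given: they have to be found in the camera images.
- cylinder: Aluminium gas cylinder standing upright, 76 mm in diameter (too thick to grip), 268 mm tall; straight wall from 9 to 205 mm. Flat underside only 64 mm across, so it topples if pushed high: push its wall no more than 40 mm above the bench. Mass 0.55 to 0.95 kg, bench friction 0.45 to 0.65: sliding drag 2.5 to 6 N. Origin: centre of the underside, z up its axis.
- stand: Blue steel cylinder stand, fixed to the bench. x points level into the stand (open mouth to column), y left of that, z up; y = 0 is its middle line. Origin on the bench: the home cylinder's origin is here if the saddles are set foremost, but they are clamped 0 to 18 mm farther back (+x), differently each time and not measured: feel for them. Column 215 mm high, x = 97 to 127 mm.
- stand_mouth (a point): Point on the bench at x = -110 mm, y = 0 of the stand: from here the cylinder slides straight in along x. It is stopped by two rigid V saddles (faces 45 deg either side of x) at 14-54 and 144-184 mm height; their rubber grips, so it can hang on one face and need a small nudge sideways. Yoke at 93-127 mm height: cheeks at y = +/-64 mm, from x = -45 mm back. Way in clear below.
- gate (a joint): Angle (rad) of the yellow gate about its upright hinge: 0 = fully shut (a stop), larger = swung open, up to 2.5. Starts at 1.85 to 2.3. Stays where left; needs about 1 N at its end. Flat bar 152 mm long from the hinge, 8 mm thick, 97 to 123 mm above the bench. Shut, it points along the stand's -y, its inner face at x = -42 mm; at 1.57 it points along -x.
- gate_hinge (a point): On the hinge axis of the gate, at mid height of the bar (110 mm above the bench), fixed to the stand at x = -46 mm, y = +68 mm of its frame.
- gate_knob (a point): Centre of the top of the black knob at the gate's free end, 150 mm from the hinge axis, 149 mm above the bench. The knob is 20 mm in diameter and stands 26 mm up from the bar.
- measuring_cylinder: Glass measuring cylinder on a blue hexagonal foot (76 mm wide), 240 mm tall, beside the stand. Leave it alone. Origin: centre of its underside.
- beaker: Glass beaker, 70 mm in diameter, 90 mm tall. Leave it alone. Origin: centre of its underside.
- wash_bottle: White wash bottle with a red cap and a thin bent spout, 70 mm in diameter, 220 mm tall. Leave it alone. Origin: centre of its underside.

How it is judged:
By the outcome, as a careful person would: the job done as asked, in the order asked, and still so for the second after the job is handed in, with the robot touching nothing.
It also fails if it takes over 72 s, if anything falls off the work surface, if the arm or the gripper's body presses on something with over 40 N, if the wrist force passes 120 N, or if a joint passes its speed limit or range.

## Working session

There is one attempt and no reset: what is moved stays moved. The work goes in short steps, Python scripts to look and compute and a tool call to move; the robot and the scene stay as the last step left them, time stands still between calls to the robot, and variables do not carry over. Pictures are saved under pics/ and viewed, at most 10 in all, crops included, and the job is handed in when it is done.

Besides the shell and the picture viewer there is one more tool, called by a JSON object that holds its "op" and its "data", one argument or row to a line. jog_arm: Moves the arm, as the interface text tells. Shifts and turns lie within -1 to 1; 1 stands for 0.25 m of shift or 180 degrees of turn. Its arguments: {"type":"object","properties":{"increments":{"type":"array"},"force":{"type":"number"}},"required":["increments"]}

```bash
ls; mkdir -p pics; cat > h.py <<'E'
import numpy as np,cv2
from scipy.spatial.transform import Rotation as R
from workcell import env,cams,ticket,spotter
def rot(q): return R.from_quat(np.r_[q[1:],q[0]]).as_matrix()
def calib(im):
    a=np.array(im["attitude"],float)
    A=a if a.shape==(3,3) else rot(a)
    return A,np.array(im["xyz"],float)
def ray(im,uv):
    K=np.array([[im["fx"],0,im["cx"]],[0,im["fy"],im["cy"]],[0,0,1.]])
    p=cv2.undistortPoints(np.array([[uv]],float),K,np.array([im["k1"],0,0,0.]))[0,0]
    A,c=calib(im); d=A@np.r_[p,1]; return c,d
def onz(im,uv,z):
    c,d=ray(im,uv); return c+d*(z-c[2])/d[2]
def proj(im,P):
    A,c=calib(im); q=A.T@(np.array(P)-c); s=q[:2]/q[2]; s=s*(1+im["k1"]*(s@s))
    return np.array([im["fx"]*s[0]+im["cx"],im["fy"]*s[1]+im["cy"]])
E
python3 - <<'E'
from h import *
st=env.get_state(); print({k:np.round(v,3).tolist() for k,v in st.items()})
Z={"cylinder":0,"stand":0,"stand_mouth":0,"gate_hinge":.11,"gate_knob":.149,"measuring_cylinder":0,"beaker":0,"wash_bottle":0}
for n in ["side","top"]:
    im=cams.read_camera(n); cv2.imwrite(f"pics/{n}0.png",im["pixels"][:,:,::-1])
    print(n,im["xyz"],im["attitude"],im["fx"],im["k1"])
    for t,z in Z.items():
        for r in spotter.landmark_of(t,n)[:2]:
            print(t,round(r["conf"],2),np.round(r["uv"],1),np.round(onz(im,r["uv"],z),4))
E
```

```text
pics
{'clock': 0.0, 'joint_pos': [-1.468, 0.314, 0.045, 1.304, 0.0, 1.431], 'qvel': [0.001, -0.0, -0.0, 0.0, -0.0, 0.0], 'tau': [0.001, -48.063, 29.853, 0.02, -0.0, -0.0], 'tcp_pos': [0.138, -0.558, 0.203], 'orientation': [-0.001, 0.993, 0.121, 0.0], 'wrist_force': [-0.101, -0.18, 0.075], 'ft_torque': [0.012, 0.024, -0.032], 'grip_force': 0.0, 'finger_gap': 0.085}
side [ 0.32705558 -0.78276913  0.75409183] [-0.4336594   0.87977548 -0.17468138  0.08614551] 409.84177501381765 0.03365623250400898
cylinder 0.83 [257. 228.] [0.5057 0.0695 0.    ]
stand 0.78 [313.8 216.3] [0.6706 0.0562 0.    ]
gate_hinge 0.73 [291.  175.3] [0.6297 0.1243 0.11  ]
measuring_cylinder 0.81 [330.2 263.2] [ 0.6387 -0.1301 -0.    ]
beaker 0.88 [308.1 305.1] [ 0.5394 -0.2292  0.    ]
beaker 0.56 [288.6 177.2] [0.6704 0.2717 0.    ]
wash_bottle 0.73 [311.6 180.7] [0.7322 0.2246 0.    ]
top [ 0.52668549 -0.02766338  0.94403966] [ 0.04891864 -0.70356654  0.7082847  -0.0305595 ] 391.33125606641033 -0.09817227049519632
cylinder 0.57 [292.4 255.2] [0.4988 0.0767 0.    ]
gate_hinge 0.93 [261.1 193.5] [0.6346 0.133  0.11  ]
gate_knob 0.72 [217.6 254.5] [0.5045 0.2142 0.149 ]
measuring_cylinder 0.7 [378.9 197.1] [ 0.6376 -0.1331  0.    ]
beaker 0.78 [413.3 238.7] [ 0.5363 -0.2139  0.    ]
wash_bottle 0.82 [234.7 160.9] [0.7312 0.2219 0.    ]
```

View pics/side0.png

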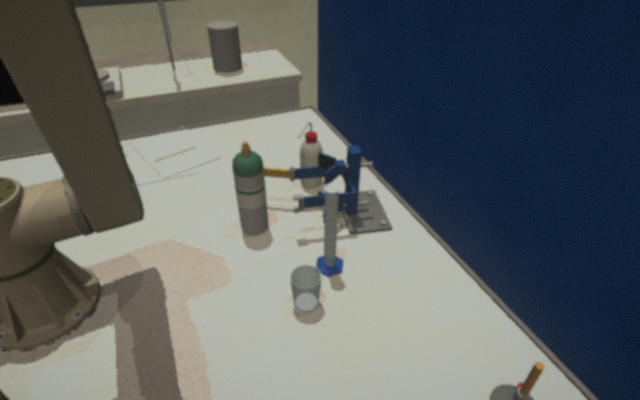

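View pics/top0.png

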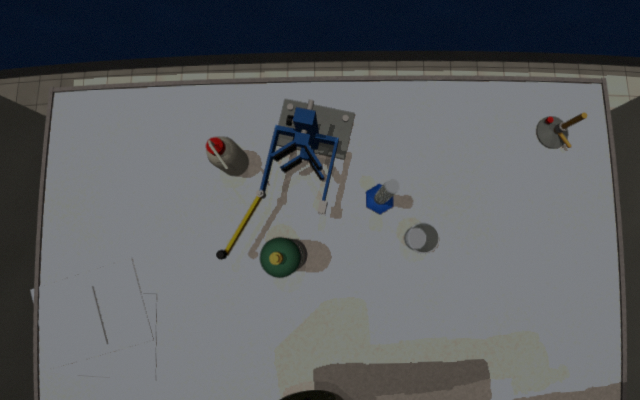

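The side view shows the green-shouldered cylinder with its foot at about (257,228), left of the stand at about (350,190). The top view shows the yoke ends at about (262,193) and (325,205), the column top at (306,118) and the knob at (222,254). I'll refine the stand pose from a crop.

```bash
python3 - <<'E'
from h import *
im=cams.read_camera("top"); p=im["pixels"][90:290,190:400,::-1]
cv2.imwrite("pics/crop0.png",cv2.resize(p,None,fx=3.0,fy=3.0,interpolation=cv2.INTER_CUBIC)[:600])
for t in ["stand","stand_mouth","gate","cylinder"]:
    for f in ("find_in","landmark_of"):
        print(t,f,[(round(r["conf"],2),np.round(r["uv"],1)) for r in getattr(spotter,f)(t,"top")])
r=spotter.cut_out("cylinder","top")[0]["region"]
print(np.argwhere(r).min(0),np.argwhere(r).max(0))
s=cams.read_camera("side"); p=s["pixels"][120:290,210:400,::-1]
cv2.imwrite("pics/crops.png",cv2.resize(p,None,fx=3.4,fy=3.4,interpolation=cv2.INTER_CUBIC))
E
```

```text
stand find_in [(0.73, array([306.5, 139.6]))]
stand landmark_of []
stand_mouth find_in [(0.67, array([305.9, 141.1]))]
stand_mouth landmark_of []
gate find_in [(0.95, array([241.4, 228.4]))]Traceback (most recent call last):
  File "<stdin>", line 6, in <module>
ValueError: it knows: beaker, cylinder, gate_hinge, gate_knob, measuring_cylinder, stand, stand_mouth, wash_bottle
```

View pics/crop0.png

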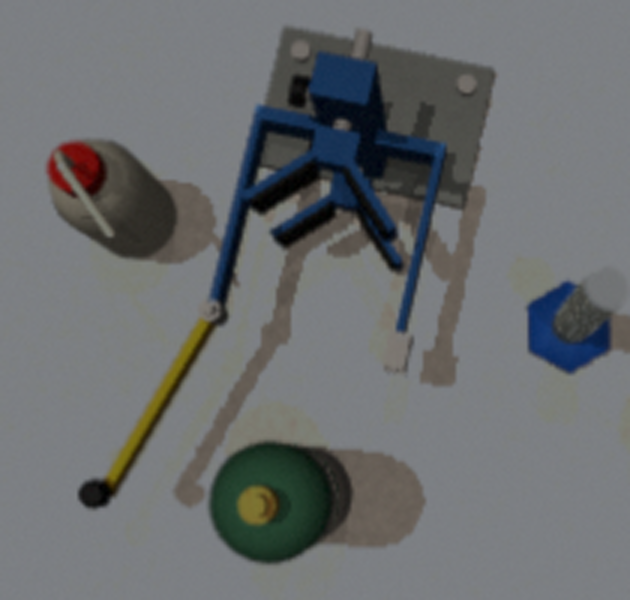

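The crop shows the hinge pin at (214,309), the column top corners (314,55), (377,65), (372,105) and (310,97), the back corners of the yoke at (262,108) and (443,150), the knob at (94,493) and the valve at (257,502).

```bash
python3 - <<'E'
from h import *
im=cams.read_camera("top"); s=cams.read_camera("side")
f=lambda u,v,z: onz(im,(190+(u+.5)/3-.5,90+(v+.5)/3-.5),z)[:2]
col=[f(*c,.215) for c in [(314,55),(377,65),(372,105),(310,97)]]
h=f(214,309,.125);k=f(94,493,.149);L=f(262,108,.127);Rr=f(443,150,.127);rt=f(402,330,.127);lt=f(217,300,.127)
print("col",np.round(col,4).tolist(),np.mean(col,0));print("h",h,"k",k,np.linalg.norm(h-k),"L",L,"R",Rr,"rt",rt,np.linalg.norm(L-Rr),np.linalg.norm(lt-rt))
ang=lambda v:np.degrees(np.arctan2(v[1],v[0]))
print("yaw: sides",ang(L-lt),ang(Rr-rt),"back",ang(L-Rr)-90,"col->",ang(np.mean(col,0)-(lt+rt)/2))
# joint fit: hinge (z .11..), column centre
pts=[((-.046,.068),h),((.112,0),np.mean(col,0))]
a=np.array([p[0] for p in pts]);b=np.array([p[1] for p in pts])
psi=ang(b[1]-b[0])-ang(a[1]-a[0]); print("psi hinge-col",psi,np.linalg.norm(b[1]-b[0]),np.linalg.norm(a[1]-a[0]))
for y in (psi,ang(np.mean(col,0)-(lt+rt)/2)):
    M=R.from_euler('z',y,degrees=True).as_matrix()[:2,:2]; print(y,"org",b.mean(0)-M@a.mean(0))
print("valve",f(257,502,.268))
r=spotter.cut_out("cylinder","top")[0]["region"];ss=spotter.cut_out("cylinder","side")[0]["region"]
# fit cylinder pose by silhouettes
from scipy.optimize import minimize
def sil(im,x,y):
    P=[[x+rr*np.cos(t),y+rr*np.sin(t),z] for rr,z in((.032,0),(.038,.009),(.038,.205),(.033,.225),(.01,.245),(.01,.268)) for t in np.arange(0,6.28,.2)]
    m=np.zeros((400,640),np.uint8);cv2.fillConvexPoly(m,cv2.convexHull(np.array([proj(im,p) for p in P],np.float32)*16).astype(np.int32),1,cv2.LINE_8,4);return m>0
iou=lambda a,b:(a&b).sum()/(a|b).sum()
for c,reg in((im,r),(s,ss)):
    o=minimize(lambda q:-iou(sil(c,*q),reg),[.5,.072],method="Nelder-Mead",options=dict(initial_simplex=[[.5,.072],[.51,.072],[.5,.082]]));print("cyl",o.x,o.fun)
o=minimize(lambda q:-iou(sil(im,*q),r)-iou(sil(s,*q),ss),[.5,.072],method="Nelder-Mead",options=dict(initial_simplex=[[.5,.072],[.51,.072],[.5,.082]]));print("cyl",o.x,o.fun)
for z in(.11,.149): pass
r=spotter.landmark_of("gate_hinge","side");print([(q["conf"],onz(s,q["uv"],.11)) for q in r])
r=spotter.landmark_of("stand_mouth","side");print([(q["conf"],onz(s,q["uv"],0)) for q in r])
p=s["pixels"][120:290,210:400,::-1]
cv2.imwrite("pics/crops.png",cv2.resize(p,None,fx=3.4,fy=3.4,interpolation=cv2.INTER_CUBIC))
E
```

```text
col [[0.7879, 0.0506], [0.7805, 0.0098], [0.7538, 0.013], [0.7597, 0.053]] [0.77049104 0.03161146]
h [0.63445702 0.13039705] k [0.50556077 0.20714141] 0.15001313743706587 L [0.78025773 0.0974835 ] R [ 0.74725411 -0.03277757] rt [ 0.61817537 -0.00289299] 0.13437702984785924 0.13275745621444995
yaw: sides -12.308938541394035 -13.03556656708618 back -14.217569970476575 col-> -12.36001256529472
psi hinge-col -12.70044899032003 0.16811854869910312 0.17201162751395616
-12.70044899032003 org [0.66280642 0.05509131]
-12.36001256529472 org [0.66296109 0.05485608]
valve [0.50367688 0.07661322]
cyl [0.50149466 0.07834243] -0.9519230769230769
cyl [0.50071945 0.07800197] -0.9285439877064925
cyl [0.50067145 0.07831245] -1.8771994591092815
[]
[]
```

View pics/crops.png

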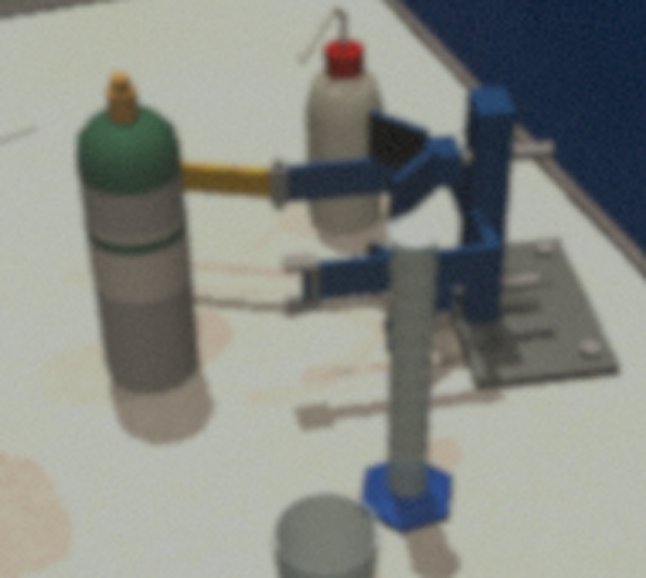

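The side crop agrees: the hinge is at about (278,182) and the gate points away from the mouth. The stand origin is about (0.664,0.0545) with yaw -12.7°. The cylinder is at about (0.501,0.078), or stand (-164,-13) mm. The gate angle is about 1.88.

My plan is to tilt the tool about 42° with the fingertips forward and low, and use the part-open fingers as a cradle.

```bash
cat >> h.py <<'E'
O=np.array([.6638,.0545]);PSI=np.radians(-12.7)
M=np.array([[np.cos(PSI),-np.sin(PSI)],[np.sin(PSI),np.cos(PSI)]])
def w(xs,ys,z): return np.r_[O+M@[xs,ys],z]      # stand frame -> world
def sf(p): return M.T@(np.array(p)[:2]-O)
def ori(yaw,tilt):
    f=np.array([np.cos(yaw),np.sin(yaw),0]);u=np.array([0,0,1.]);c,s=np.cos(tilt),np.sin(tilt)
    x=c*f+s*u;z=s*f-c*u;return np.c_[x,np.cross(z,x),z]
def plan(wps,g,p=None,A=None):
    """wps: (pos,R,n rows); prints identical rounded rows per segment"""
    st=env.get_state(); p=np.array(st["tcp_pos"]) if p is None else p; A=rot(st["orientation"]) if A is None else A
    for P,B,n in wps:
        rv=R.from_matrix(A.T@B).as_rotvec()/n; dR=R.from_rotvec(rv).as_matrix(); rr=np.round(rv/np.pi,4)
        print("--",n,"rows, rot",rr)
        for i in range(n):
            d=np.round(A.T@(P-p)/(n-i)/.25,3); p=p+A@d*.25; A=A@R.from_rotvec(rr*np.pi).as_matrix()
            print([*map(float,d),*map(float,rr),g])
    return p,A
def show():
    st=env.get_state();A=rot(st["orientation"])
    print(round(st["clock"],2),"tcp",np.round(st["tcp_pos"],4),"stand",np.round(sf(st["tcp_pos"])*1e3,1),"tilt",round(np.degrees(np.arccos(-A[2,2])),1),"yaw",round(np.degrees(np.arctan2(A[1,2],A[0,2])),1),"F(stand)",np.round(M.T@np.array(st["wrist_force"])[:2],2),np.round(st["wrist_force"][2],2),"gap",st["finger_gap"],"q",np.round(st["joint_pos"],2))
E
python3 - <<'E'
from h import *
T=ori(PSI,np.radians(42))
plan([(np.array([.40,-.25,.25]),T,10),(np.array([.4227,.0959,.25]),T,9)],105)
E
```

```text
-- 10 rows, rot [-0.0054  0.0229  0.0141]
[0.131, -0.094, -0.018, -0.0054, 0.0229, 0.0141, 105]
[0.128, -0.1, -0.011, -0.0054, 0.0229, 0.0141, 105]
[0.124, -0.106, -0.003, -0.0054, 0.0229, 0.0141, 105]
[0.119, -0.111, 0.003, -0.0054, 0.0229, 0.0141, 105]
[0.114, -0.116, 0.01, -0.0054, 0.0229, 0.0141, 105]
[0.108, -0.121, 0.016, -0.0054, 0.0229, 0.0141, 105]
[0.101, -0.126, 0.021, -0.0054, 0.0229, 0.0141, 105]
[0.093, -0.131, 0.026, -0.0054, 0.0229, 0.0141, 105]
[0.085, -0.135, 0.03, -0.0054, 0.0229, 0.0141, 105]
[0.077, -0.14, 0.034, -0.0054, 0.0229, 0.0141, 105]
-- 9 rows, rot [-0.  0.  0.]
[-0.018, -0.152, -0.016, -0.0, 0.0, 0.0, 105]
[-0.018, -0.152, -0.016, -0.0, 0.0, 0.0, 105]
[-0.018, -0.152, -0.016, -0.0, 0.0, 0.0, 105]
[-0.018, -0.152, -0.016, -0.0, 0.0, 0.0, 105]
[-0.018, -0.152, -0.016, -0.0, 0.0, 0.0, 105]
[-0.017, -0.152, -0.016, -0.0, 0.0, 0.0, 105]
[-0.018, -0.153, -0.016, -0.0, 0.0, 0.0, 105]
[-0.017, -0.152, -0.016, -0.0, 0.0, 0.0, 105]
[-0.018, -0.153, -0.016, -0.0, 0.0, 0.0, 105]
```

{"op": "jog_arm", "data": {
  "increments": [
    [[0.131, -0.094, -0.018, -0.0054, 0.0229, 0.0141, 105], [0.128, -0.1, -0.011, -0.0054, 0.0229, 0.0141, 105], [0.124, -0.106, -0.003, -0.0054, 0.0229, 0.0141, 105], [0.119, -0.111, 0.003, -0.0054, 0.0229, 0.0141, 105], [0.114, -0.116, 0.01, -0.0054, 0.0229, 0.0141, 105], [0.108, -0.121, 0.016, -0.0054, 0.0229, 0.0141, 105], [0.101, -0.126, 0.021, -0.0054, 0.0229, 0.0141, 105], [0.093, -0.131, 0.026, -0.0054, 0.0229, 0.0141, 105], [0.085, -0.135, 0.03, -0.0054, 0.0229, 0.0141, 105], [0.077, -0.14, 0.034, -0.0054, 0.0229, 0.0141, 105], [-0.018, -0.152, -0.016, 0, 0, 0, 105], [-0.018, -0.152, -0.016, 0, 0, 0, 105], [-0.018, -0.152, -0.016, 0, 0, 0, 105], [-0.018, -0.152, -0.016, 0, 0, 0, 105], [-0.018, -0.152, -0.016, 0, 0, 0, 105], [-0.018, -0.152, -0.016, 0, 0, 0, 105], [-0.018, -0.152, -0.016, 0, 0, 0, 105], [-0.018, -0.152, -0.016, 0, 0, 0, 105], [-0.018, -0.152, -0.016, 0, 0, 0, 105], [0, 0, 0, 0, 0, 0, 105]]
  ]
}}

```text
clock: 3.5
tcp_pos: [0.4066, 0.0217, 0.2496]
orientation: [0.021, 0.931, -0.07, 0.357]
wrist_force: [-0.2, 0.3, 0.3]
finger_gap: 0.0501
grip_force: 0.0
```

```bash
python3 - <<'E'
from h import *
show()
c=np.array([.5007,.0783]);f=M[:,0]
T=ori(PSI,np.radians(42))
plan([(np.r_[c-.08*f,.1],T,5),(np.r_[c-.08*f,.02],T,4)],105)
E
```

```text
3.5 tcp [0.4066 0.0217 0.2496] stand [-243.7  -88.5] tilt 41.9 yaw -7.7 F(stand) [-0.31  0.24] 0.26 gap 0.050110210925231775 q [-0.16 -0.68 -0.91  0.61  0.01  3.14]
-- 5 rows, rot [-0.0037  0.0001  0.0032]
[-0.077, -0.059, 0.092, -0.0037, 0.0001, 0.0032, 105]
[-0.078, -0.06, 0.092, -0.0037, 0.0001, 0.0032, 105]
[-0.079, -0.06, 0.091, -0.0037, 0.0001, 0.0032, 105]
[-0.079, -0.06, 0.09, -0.0037, 0.0001, 0.0032, 105]
[-0.08, -0.06, 0.089, -0.0037, 0.0001, 0.0032, 105]
-- 4 rows, rot [-0.      0.     -0.0001]
[-0.053, -0.0, 0.059, -0.0, 0.0, -0.0001, 105]
[-0.054, -0.0, 0.06, -0.0, 0.0, -0.0001, 105]
[-0.053, -0.0, 0.059, -0.0, 0.0, -0.0001, 105]
[-0.054, -0.0, 0.06, -0.0, 0.0, -0.0001, 105]
```

Joint 6 hit its limit. I'll turn the tool half round about its own axis, which gives the same shape, and carry on from there.

{"op": "jog_arm", "data": {
  "increments": [
    [[0, 0, 0, 0, 0, -0.047, 105], [0, 0, 0, 0, 0, -0.047, 105], [0, 0, 0, 0, 0, -0.047, 105], [0, 0, 0, 0, 0, -0.047, 105], [0, 0, 0, 0, 0, -0.047, 105], [0, 0, 0, 0, 0, -0.047, 105], [0, 0, 0, 0, 0, -0.047, 105], [0, 0, 0, 0, 0, -0.047, 105], [0, 0, 0, 0, 0, -0.047, 105], [0, 0, 0, 0, 0, -0.047, 105], [0, 0, 0, 0, 0, -0.047, 105], [0, 0, 0, 0, 0, -0.047, 105], [0, 0, 0, 0, 0, -0.047, 105], [0, 0, 0, 0, 0, -0.047, 105], [0, 0, 0, 0, 0, -0.047, 105], [0, 0, 0, 0, 0, -0.047, 105], [0, 0, 0, 0, 0, -0.047, 105], [0, 0, 0, 0, 0, -0.047, 105], [0, 0, 0, 0, 0, -0.047, 105], [0, 0, 0, 0, 0, -0.047, 105]]
  ]
}}

```text
clock: 5.5
tcp_pos: [0.4072, 0.0197, 0.2497]
orientation: [0.357, 0.156, 0.921, 0.01]
wrist_force: [0.5, 0.6, 0.2]
finger_gap: 0.0503
grip_force: 0.0
```

```bash
cat >> h.py <<'E'
def T(tilt,yaw=PSI): return ori(yaw,np.radians(tilt))@np.diag([-1,-1,1.])
E
python3 - <<'E'
from h import *
show()
c=np.array([.5007,.0783]);f=M[:,0]
plan([(np.r_[c-.08*f,.15],T(42),5),(np.r_[c-.08*f,.02],T(42),6)],105)
E
```

```text
5.5 tcp [0.4072 0.0197 0.2497] stand [-242.6  -90.3] tilt 41.9 yaw -8.0 F(stand) [0.31 0.71] 0.22 gap 0.05027997642106789 q [-0.16 -0.68 -0.91  0.61  0.01  0.18]
-- 5 rows, rot [ 0.0035 -0.0004 -0.0087]
[0.062, 0.051, 0.062, 0.0035, -0.0004, -0.0087, 105]
[0.06, 0.053, 0.061, 0.0035, -0.0004, -0.0087, 105]
[0.059, 0.056, 0.061, 0.0035, -0.0004, -0.0087, 105]
[0.057, 0.058, 0.06, 0.0035, -0.0004, -0.0087, 105]
[0.056, 0.06, 0.058, 0.0035, -0.0004, -0.0087, 105]
-- 6 rows, rot [-0. -0.  0.]
[0.058, 0.0, 0.065, -0.0, -0.0, 0.0, 105]
[0.058, 0.0, 0.064, -0.0, -0.0, 0.0, 105]
[0.058, 0.0, 0.065, -0.0, -0.0, 0.0, 105]
[0.058, 0.0, 0.064, -0.0, -0.0, 0.0, 105]
[0.058, 0.0, 0.065, -0.0, -0.0, 0.0, 105]
[0.058, 0.0, 0.064, -0.0, -0.0, 0.0, 105]
```

{"op": "jog_arm", "data": {
  "increments": [
    [[0.062, 0.051, 0.062, 0.0035, -0.0004, -0.0087, 105], [0.06, 0.053, 0.061, 0.0035, -0.0004, -0.0087, 105], [0.059, 0.056, 0.061, 0.0035, -0.0004, -0.0087, 105], [0.057, 0.058, 0.06, 0.0035, -0.0004, -0.0087, 105], [0.056, 0.06, 0.058, 0.0035, -0.0004, -0.0087, 105], [0.058, 0, 0.065, 0, 0, 0, 105], [0.058, 0, 0.064, 0, 0, 0, 105], [0.058, 0, 0.065, 0, 0, 0, 105], [0.058, 0, 0.064, 0, 0, 0, 105], [0, 0, 0, 0, 0, 0, 105]]
  ]
}}

```text
clock: 6.5
tcp_pos: [0.4422, 0.122, 0.1045]
orientation: [0.328, 0.112, 0.936, -0.052]
wrist_force: [-0.8, -0.7, 0.3]
finger_gap: 0.0503
grip_force: 0.0
```

```bash
python3 - <<'E'
from h import *
show()
c=np.array([.5007,.0783]);f=M[:,0]
plan([(np.r_[c-.08*f,.018],T(42),4)],105)
E
```

```text
6.5 tcp [0.4422 0.122  0.1045] stand [-231.1   17.2] tilt 38.8 yaw -15.8 F(stand) [-0.59 -0.83] 0.3 gap 0.0502698005823385 q [ 0.36 -0.2  -1.03  0.17 -0.38  0.49]
-- 4 rows, rot [-0.0027 -0.0044 -0.0002]
[0.064, -0.028, 0.06, -0.0027, -0.0044, -0.0002, 105]
[0.065, -0.028, 0.059, -0.0027, -0.0044, -0.0002, 105]
[0.066, -0.029, 0.058, -0.0027, -0.0044, -0.0002, 105]
[0.068, -0.03, 0.056, -0.0027, -0.0044, -0.0002, 105]
```

The elbow limit is in the way this close in. I'll use less tilt (32°), a narrower cradle and a closer standoff for the start of the push.

```bash
python3 - <<'E'
from h import *
print(sf([.5007,.0783]))
plan([(w(-.220,-.013,.1),T(32),4),(w(-.220,-.013,.02),T(32),5)],141)
E
```

```text
[-0.16434202 -0.01263919]
-- 4 rows, rot [-0.0027  0.0095 -0.0005]
[-0.006, -0.03, 0.011, -0.0027, 0.0095, -0.0005, 141]
[-0.006, -0.03, 0.011, -0.0027, 0.0095, -0.0005, 141]
[-0.007, -0.03, 0.011, -0.0027, 0.0095, -0.0005, 141]
[-0.006, -0.03, 0.01, -0.0027, 0.0095, -0.0005, 141]
-- 5 rows, rot [-0. -0.  0.]
[0.034, 0.0, 0.054, -0.0, -0.0, 0.0, 141]
[0.034, 0.0, 0.054, -0.0, -0.0, 0.0, 141]
[0.034, 0.0, 0.055, -0.0, -0.0, 0.0, 141]
[0.033, 0.0, 0.054, -0.0, -0.0, 0.0, 141]
[0.034, 0.0, 0.055, -0.0, -0.0, 0.0, 141]
```

{"op": "jog_arm", "data": {
  "increments": [
    [[-0.006, -0.03, 0.011, -0.0027, 0.0095, -0.0005, 141], [-0.006, -0.03, 0.011, -0.0027, 0.0095, -0.0005, 141], [-0.006, -0.03, 0.011, -0.0027, 0.0095, -0.0005, 141], [-0.006, -0.03, 0.011, -0.0027, 0.0095, -0.0005, 141], [0.034, 0, 0.054, 0, 0, 0, 141], [0.034, 0, 0.054, 0, 0, 0, 141], [0.034, 0, 0.054, 0, 0, 0, 141], [0, 0, 0, 0, 0, 0, 141], [0, 0, 0, 0, 0, 0, 141]]
  ]
}}

```text
clock: 7.4
tcp_pos: [0.4511, 0.0939, 0.0594]
orientation: [0.271, 0.106, 0.956, -0.032]
wrist_force: [-0.0, -0.6, -0.2]
finger_gap: 0.0381
grip_force: 0.0
```

```bash
python3 - <<'E'
from h import *
show()
im=cams.read_camera("side");cv2.imwrite("pics/s1.png",cv2.resize(im["pixels"][100:300,150:420,::-1],None,fx=2.8,fy=2.8))
plan([(w(-.220,-.013,.02),T(32),3)],141)
E
```

```text
7.4 tcp [0.4511 0.0939 0.0594] stand [-216.2   -8.3] tilt 31.6 yaw -13.0 F(stand) [ 0.12 -0.59] -0.2 gap 0.038050782225190816 q [ 0.18 -0.12 -1.03  0.15 -0.21  0.35]
-- 3 rows, rot [-0.0003 -0.0006  0.0001]
[0.032, -0.006, 0.042, -0.0003, -0.0006, 0.0001, 141]
[0.032, -0.007, 0.042, -0.0003, -0.0006, 0.0001, 141]
[0.033, -0.006, 0.043, -0.0003, -0.0006, 0.0001, 141]
```

View pics/s1.png

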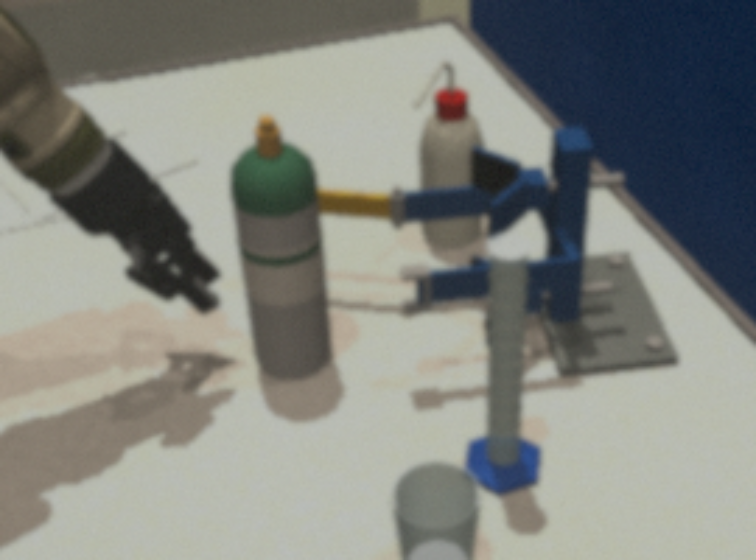

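The view shows the fingers behind the cylinder with roughly 20 mm of clearance. The fingertip is at about (215,305) in the crop and the wall at about (245,300). Next I'll lower the tool.

{"op": "jog_arm", "data": {
  "increments": [
    [[0.025, -0.005, 0.028, 0, 0, 0, 141], [0.025, -0.005, 0.028, 0, 0, 0, 141], [0.025, -0.005, 0.028, 0, 0, 0, 141], [0.02, -0.004, 0.028, 0, 0, 0, 141], [0, 0, 0, 0, 0, 0, 141]]
  ]
}}

```text
clock: 7.95
tcp_pos: [0.4563, 0.0991, 0.0341]
orientation: [0.26, 0.107, 0.959, -0.036]
wrist_force: [0.0, 0.8, -0.5]
finger_gap: 0.0382
grip_force: 0.0
```

```bash
python3 - <<'E'
from h import *
show()
print("-- diag then straight")
p,A=plan([(w(-.220+.030,-.013+.007,.022),T(34),6)],141)
E
```

```text
7.95 tcp [0.4563 0.0991 0.0341] stand [-212.2   -2.1] tilt 30.4 yaw -14.2 F(stand) [-0.15  0.78] -0.47 gap 0.03821159278404196 q [ 0.19 -0.04 -1.03  0.1  -0.22  0.36]
-- diag then straight
-- 6 rows, rot [-0.0007 -0.0033  0.0002]
[-0.009, -0.002, 0.014, -0.0007, -0.0033, 0.0002, 141]
[-0.008, -0.003, 0.015, -0.0007, -0.0033, 0.0002, 141]
[-0.008, -0.002, 0.015, -0.0007, -0.0033, 0.0002, 141]
[-0.008, -0.003, 0.015, -0.0007, -0.0033, 0.0002, 141]
[-0.008, -0.003, 0.015, -0.0007, -0.0033, 0.0002, 141]
[-0.009, -0.002, 0.014, -0.0007, -0.0033, 0.0002, 141]
```

```bash
python3 - <<'E'
from h import *
plan([(w(-.211,-.0125,.026),T(30),4)],141)
E
```

```text
-- 4 rows, rot [-0.0011  0.0006  0.0002]
[0.003, -0.01, 0.008, -0.0011, 0.0006, 0.0002, 141]
[0.003, -0.01, 0.008, -0.0011, 0.0006, 0.0002, 141]
[0.003, -0.011, 0.007, -0.0011, 0.0006, 0.0002, 141]
[0.003, -0.01, 0.008, -0.0011, 0.0006, 0.0002, 141]
```

{"op": "jog_arm", "data": {
  "increments": [
    [[0.003, -0.01, 0.008, -0.0011, 0.0006, 0, 141], [0.003, -0.01, 0.008, -0.0011, 0.0006, 0, 141], [0.003, -0.01, 0.008, -0.0011, 0.0006, 0, 141], [0.003, -0.01, 0.008, -0.0011, 0.0006, 0, 141], [0, 0, 0, 0, 0, 0, 141]]
  ]
}}

```text
clock: 8.45
tcp_pos: [0.4604, 0.0908, 0.0309]
orientation: [0.255, 0.107, 0.961, -0.03]
wrist_force: [0.3, 0.5, -1.1]
finger_gap: 0.0383
grip_force: 0.0
```

```bash
python3 - <<'E'
from h import *
show()
plan([(w(-.185,-.008,.024),T(32),8),(w(-.155,-.000,.024),T(36),10)],141)
E
```

```text
8.45 tcp [0.4604 0.0908 0.0309] stand [-206.4   -9.3] tilt 29.7 yaw -13.0 F(stand) [0.17 0.52] -1.1 gap 0.03831514086854209 q [ 0.15 -0.04 -1.03  0.09 -0.18  0.33]
-- 8 rows, rot [-0.0001 -0.0016  0.0001]
[-0.008, 0.001, 0.008, -0.0001, -0.0016, 0.0001, 141]
[-0.007, 0.001, 0.008, -0.0001, -0.0016, 0.0001, 141]
[-0.008, 0.001, 0.009, -0.0001, -0.0016, 0.0001, 141]
[-0.007, 0.0, 0.008, -0.0001, -0.0016, 0.0001, 141]
[-0.007, 0.001, 0.009, -0.0001, -0.0016, 0.0001, 141]
[-0.008, 0.0, 0.008, -0.0001, -0.0016, 0.0001, 141]
[-0.007, 0.001, 0.009, -0.0001, -0.0016, 0.0001, 141]
[-0.007, 0.0, 0.009, -0.0001, -0.0016, 0.0001, 141]
-- 10 rows, rot [-0.     -0.0022 -0.    ]
[-0.01, 0.003, 0.006, -0.0, -0.0022, -0.0, 141]
[-0.01, 0.003, 0.006, -0.0, -0.0022, -0.0, 141]
[-0.01, 0.003, 0.007, -0.0, -0.0022, -0.0, 141]
[-0.01, 0.003, 0.007, -0.0, -0.0022, -0.0, 141]
[-0.01, 0.003, 0.007, -0.0, -0.0022, -0.0, 141]
[-0.01, 0.003, 0.007, -0.0, -0.0022, -0.0, 141]
[-0.01, 0.004, 0.006, -0.0, -0.0022, -0.0, 141]
[-0.01, 0.003, 0.007, -0.0, -0.0022, -0.0, 141]
[-0.01, 0.004, 0.007, -0.0, -0.0022, -0.0, 141]
[-0.01, 0.003, 0.006, -0.0, -0.0022, -0.0, 141]
```

{"op": "jog_arm", "data": {
  "increments": [
    [[0.003, -0.003, 0.012, 0, -0.001, 0, 141], [0.003, -0.003, 0.012, 0, -0.001, 0, 141], [-0.008, 0, 0.008, 0, -0.0016, 0, 141], [-0.008, 0, 0.008, 0, -0.0016, 0, 141], [-0.008, 0, 0.007, 0, -0.0016, 0, 141], [-0.008, 0, 0.007, 0, -0.0016, 0, 141], [-0.008, 0, 0.007, 0, -0.0016, 0, 141], [-0.008, 0, 0.007, 0, -0.0016, 0, 141], [0, 0, 0, 0, 0, 0, 141]]
  ]
}}

```text
clock: 9.35
tcp_pos: [0.4811, 0.0881, 0.025]
orientation: [0.268, 0.106, 0.957, -0.033]
wrist_force: [-3.4, -1.3, 1.0]
finger_gap: 0.0382
grip_force: 1.5
```

```bash
cat >> h.py <<'E'
from scipy.optimize import minimize
def sil(im,x,y):
    P=[[x+rr*np.cos(t),y+rr*np.sin(t),z] for rr,z in((.032,0),(.038,.009),(.038,.205),(.033,.225),(.01,.245),(.01,.268)) for t in np.arange(0,6.28,.2)]
    m=np.zeros((400,640),np.uint8);cv2.fillConvexPoly(m,cv2.convexHull(np.array([proj(im,p) for p in P],np.float32)*16).astype(np.int32),1,cv2.LINE_8,4);return m>0
def cyl(names=("top","side"),x0=(.5,.078)):
    obs=[]
    for n in names:
        im=cams.read_camera(n);r=spotter.cut_out("cylinder",n)
        if r: obs.append((im,r[0]["region"]))
    f=lambda q:-np.mean([(sil(i,*q)&m).sum()/(sil(i,*q)|m).sum() for i,m in obs])
    x0=np.array(x0);o=minimize(f,x0,method="Nelder-Mead",options=dict(initial_simplex=[x0,x0+[.01,0],x0+[0,.01]]))
    print("cyl",names,np.round(o.x,4),"stand",np.round(sf(o.x)*1e3,1),"iou",round(-o.fun,3));return o.x
E
python3 - <<'E'
from h import *
show();cyl()
plan([(w(-.155,-.000,.022),T(36),12)],141)
E
```

```text
9.35 tcp [0.4811 0.0881 0.025 ] stand [-185.6   -7.4] tilt 31.4 yaw -13.4 F(stand) [-3.01 -1.96] 1.04 gap 0.038229730603954674 q [ 0.15  0.01 -1.03  0.02 -0.2   0.32]
cyl ('top', 'side') [0.5054 0.0792] stand [-160.   -10.7] iou 0.453
-- 12 rows, rot [-0.0002 -0.0021  0.0001]
[-0.008, 0.002, 0.006, -0.0002, -0.0021, 0.0001, 141]
[-0.008, 0.002, 0.006, -0.0002, -0.0021, 0.0001, 141]
[-0.008, 0.003, 0.006, -0.0002, -0.0021, 0.0001, 141]
[-0.008, 0.002, 0.006, -0.0002, -0.0021, 0.0001, 141]
[-0.008, 0.003, 0.007, -0.0002, -0.0021, 0.0001, 141]
[-0.008, 0.002, 0.007, -0.0002, -0.0021, 0.0001, 141]
[-0.008, 0.003, 0.007, -0.0002, -0.0021, 0.0001, 141]
[-0.008, 0.002, 0.006, -0.0002, -0.0021, 0.0001, 141]
[-0.008, 0.003, 0.007, -0.0002, -0.0021, 0.0001, 141]
[-0.008, 0.002, 0.007, -0.0002, -0.0021, 0.0001, 141]
[-0.008, 0.003, 0.006, -0.0002, -0.0021, 0.0001, 141]
[-0.007, 0.002, 0.007, -0.0002, -0.0021, 0.0001, 141]
```

{"op": "jog_arm", "data": {
  "increments": [
    [[-0.008, 0.002, 0.006, 0, -0.0021, 0, 141], [-0.008, 0.002, 0.006, 0, -0.0021, 0, 141], [-0.008, 0.003, 0.006, 0, -0.0021, 0, 141], [-0.008, 0.002, 0.006, 0, -0.0021, 0, 141], [-0.008, 0.003, 0.007, 0, -0.0021, 0, 141], [-0.008, 0.002, 0.007, 0, -0.0021, 0, 141], [-0.008, 0.003, 0.007, 0, -0.0021, 0, 141], [-0.008, 0.002, 0.006, 0, -0.0021, 0, 141], [-0.008, 0.003, 0.007, 0, -0.0021, 0, 141], [-0.008, 0.002, 0.007, 0, -0.0021, 0, 141], [-0.008, 0.003, 0.006, 0, -0.0021, 0, 141], [-0.008, 0.002, 0.007, 0, -0.0021, 0, 141]]
  ]
}}

```text
clock: 10.75
tcp_pos: [0.5184, 0.0912, 0.026]
orientation: [0.303, 0.105, 0.946, -0.039]
wrist_force: [-3.7, -1.1, 0.3]
finger_gap: 0.0384
grip_force: 1.7
```

```bash
python3 - <<'E'
from h import *
show();cyl(("side",),(.53,.072));cyl(("top",),(.53,.072))
a=cams.read_camera("top")["pixels"][90:310,190:400,::-1];b=cams.read_camera("side")["pixels"][90:310,190:400,::-1]
cv2.imwrite("pics/d1.png",cv2.resize(np.hstack([a,b]),None,fx=1.9,fy=1.9,interpolation=cv2.INTER_CUBIC))
E
```

```text
10.75 tcp [0.5184 0.0912 0.026 ] stand [-149.9    3.8] tilt 35.6 yaw -13.6 F(stand) [-3.39 -1.89] 0.26 gap 0.03838939239492068 q [ 0.16  0.08 -1.03 -0.11 -0.23  0.32]
cyl ('side',) [0.537 0.076] stand [-128.4   -6.9] iou 0.937
cyl ('top',) [0.5396 0.0847] stand [-127.7    2.1] iou 0.984
```

View pics/d1.png

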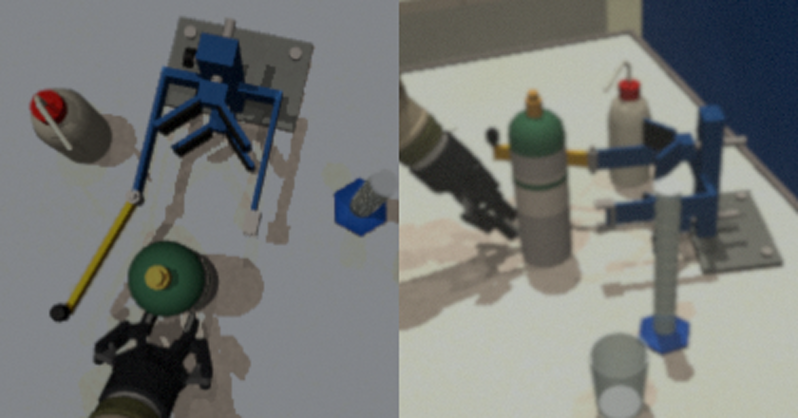

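The view shows the fingers cradling the still upright cylinder, with the gate well clear. The cylinder centre is closer to the TCP than I expected, so I'll check by projecting both into the pictures.

```bash
python3 - <<'E'
from h import *
st=env.get_state();A=rot(st["orientation"]);t=np.array(st["tcp_pos"])
out=[]
for n in("top","side"):
    im=cams.read_camera(n);p=im["pixels"][:,:,::-1].copy();big=cv2.resize(p,None,fx=4,fy=4,interpolation=cv2.INTER_CUBIC)
    def dot(P,c):
        q=proj(im,P);cv2.circle(big,tuple(int(4*(v+.5)) for v in q),3,c,-1);return q
    dot(t,(0,0,255));dot(t+A@[0,.019,0],(0,255,255));dot(t-A@[0,.019,0],(0,255,255));dot(t-A@[0,0,.073],(255,0,255))
    m=sil(im,*w(-.128,.002,0)[:2]).astype(np.uint8);c,_=cv2.findContours(cv2.resize(m,None,fx=4,fy=4),0,1);cv2.drawContours(big,c,-1,(0,255,0),1)
    u=proj(im,w(-.15,0,.08)).astype(int)*4;out.append(big[u[1]-250:u[1]+250,u[0]-190:u[0]+190])
cv2.imwrite("pics/d2.png",np.hstack(out))
E
```

```text
(no output)
```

View pics/d2.png

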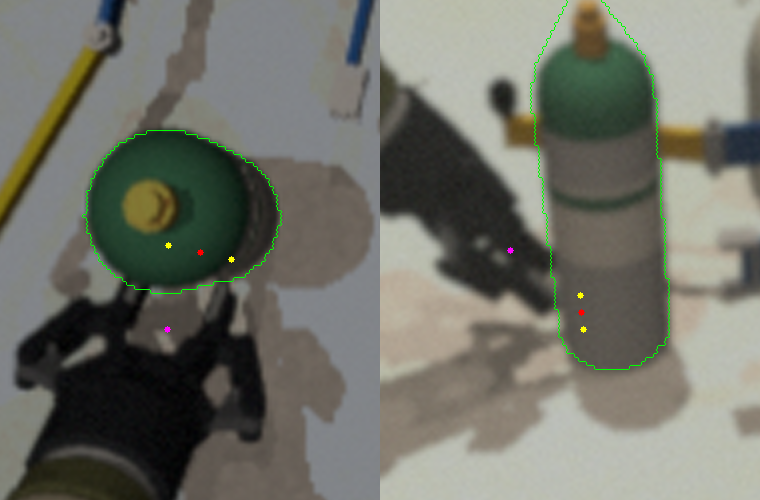

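The projected TCP (red, at about (582,312)) lies some 15 mm beyond the real fingertips (about (550,305)), because half-open fingers stand farther back. The contact is therefore near 40 mm height. I'll back off, go lower and continue.

```bash
python3 - <<'E'
from h import *
p,A=plan([(w(-.158,.0035,.026),T(38),3),(w(-.158,.0025,.010),T(38),4),(w(-.105,.001,.010),T(40),13)],141)
E
```

```text
-- 3 rows, rot [-0.001  -0.0046  0.0003]
[0.009, -0.0, -0.006, -0.001, -0.0046, 0.0003, 141]
[0.009, -0.001, -0.006, -0.001, -0.0046, 0.0003, 141]
[0.008, -0.0, -0.007, -0.001, -0.0046, 0.0003, 141]
-- 4 rows, rot [0. 0. 0.]
[0.01, -0.001, 0.013, 0.0, 0.0, 0.0, 141]
[0.01, -0.001, 0.013, 0.0, 0.0, 0.0, 141]
[0.01, -0.001, 0.012, 0.0, 0.0, 0.0, 141]
[0.009, -0.001, 0.013, 0.0, 0.0, 0.0, 141]
-- 13 rows, rot [ 0.     -0.0008  0.    ]
[-0.013, -0.0, 0.01, 0.0, -0.0008, 0.0, 141]
[-0.013, -0.001, 0.01, 0.0, -0.0008, 0.0, 141]
[-0.013, -0.0, 0.01, 0.0, -0.0008, 0.0, 141]
[-0.013, -0.001, 0.01, 0.0, -0.0008, 0.0, 141]
[-0.013, -0.0, 0.01, 0.0, -0.0008, 0.0, 141]
[-0.013, -0.001, 0.01, 0.0, -0.0008, 0.0, 141]
[-0.012, -0.0, 0.01, 0.0, -0.0008, 0.0, 141]
[-0.013, -0.001, 0.01, 0.0, -0.0008, 0.0, 141]
[-0.012, -0.0, 0.011, 0.0, -0.0008, 0.0, 141]
[-0.012, -0.001, 0.01, 0.0, -0.0008, 0.0, 141]
[-0.013, -0.0, 0.011, 0.0, -0.0008, 0.0, 141]
[-0.012, -0.001, 0.01, 0.0, -0.0008, 0.0, 141]
[-0.013, -0.0, 0.011, 0.0, -0.0008, 0.0, 141]
```

{"op": "jog_arm", "data": {
  "increments": [
    [[0.009, 0, -0.006, 0, 0, 0, 141], [0.009, 0, -0.006, 0, 0, 0, 141], [0.009, -0.001, 0.013, 0, 0, 0, 141], [0.009, -0.001, 0.013, 0, 0, 0, 141], [0.009, -0.001, 0.013, 0, 0, 0, 141], [0.009, -0.001, 0.013, 0, 0, 0, 141], [0, 0, 0, 0, 0, 0, 141]]
  ]
}}

```text
clock: 11.85
tcp_pos: [0.5176, 0.094, 0.0128]
orientation: [0.297, 0.106, 0.948, -0.041]
wrist_force: [-3.2, -0.5, 0.9]
finger_gap: 0.0383
grip_force: 1.5
```

```bash
python3 - <<'E'
from h import *
show()
p,A=plan([(w(-.10,.001,.012),T(40),16)],141)
E
```

```text
11.85 tcp [0.5176 0.094  0.0128] stand [-151.3    6.4] tilt 34.9 yaw -14.2 F(stand) [-3.04 -1.23] 0.87 gap 0.03826122195420576 q [ 0.17  0.11 -1.03 -0.13 -0.24  0.33]
-- 16 rows, rot [-0.0003 -0.0018  0.0001]
[-0.01, -0.001, 0.008, -0.0003, -0.0018, 0.0001, 141]
[-0.01, -0.001, 0.008, -0.0003, -0.0018, 0.0001, 141]
[-0.01, -0.001, 0.008, -0.0003, -0.0018, 0.0001, 141]
[-0.01, -0.001, 0.008, -0.0003, -0.0018, 0.0001, 141]
[-0.01, -0.001, 0.008, -0.0003, -0.0018, 0.0001, 141]
[-0.01, -0.001, 0.008, -0.0003, -0.0018, 0.0001, 141]
[-0.01, -0.001, 0.008, -0.0003, -0.0018, 0.0001, 141]
[-0.01, -0.002, 0.008, -0.0003, -0.0018, 0.0001, 141]
[-0.01, -0.001, 0.008, -0.0003, -0.0018, 0.0001, 141]
[-0.01, -0.002, 0.008, -0.0003, -0.0018, 0.0001, 141]
[-0.01, -0.001, 0.008, -0.0003, -0.0018, 0.0001, 141]
[-0.01, -0.002, 0.008, -0.0003, -0.0018, 0.0001, 141]
[-0.01, -0.001, 0.008, -0.0003, -0.0018, 0.0001, 141]
[-0.011, -0.002, 0.008, -0.0003, -0.0018, 0.0001, 141]
[-0.01, -0.001, 0.008, -0.0003, -0.0018, 0.0001, 141]
[-0.01, -0.002, 0.007, -0.0003, -0.0018, 0.0001, 141]
```

{"op": "jog_arm", "data": {
  "increments": [
    [[-0.01, -0.001, 0.008, -0.0003, -0.0018, 0, 141], [-0.01, -0.001, 0.008, -0.0003, -0.0018, 0, 141], [-0.01, -0.001, 0.008, -0.0003, -0.0018, 0, 141], [-0.01, -0.001, 0.008, -0.0003, -0.0018, 0, 141], [-0.01, -0.001, 0.008, -0.0003, -0.0018, 0, 141], [-0.01, -0.001, 0.008, -0.0003, -0.0018, 0, 141], [-0.01, -0.002, 0.008, -0.0003, -0.0018, 0, 141], [-0.01, -0.002, 0.008, -0.0003, -0.0018, 0, 141], [-0.01, -0.002, 0.008, -0.0003, -0.0018, 0, 141], [-0.01, -0.002, 0.008, -0.0003, -0.0018, 0, 141], [-0.01, -0.002, 0.008, -0.0003, -0.0018, 0, 141], [-0.01, -0.002, 0.008, -0.0003, -0.0018, 0, 141], [-0.01, -0.002, 0.008, -0.0003, -0.0018, 0, 141], [-0.01, -0.002, 0.008, -0.0003, -0.0018, 0, 141], [0, 0, 0, 0, 0, 0, 141]]
  ]
}}

```text
clock: 13.35
tcp_pos: [0.5656, 0.0807, 0.0152]
orientation: [0.334, 0.103, 0.936, -0.039]
wrist_force: [-1.8, 0.3, -1.4]
finger_gap: 0.0382
grip_force: 1.0
```

```bash
python3 - <<'E'
from h import *
show();cyl(("top",),(.58,.065));cyl(("side",),(.58,.065))
p,A=plan([(w(-.04,.0,.012),T(40),18)],141)
E
```

```text
13.35 tcp [0.5656 0.0807 0.0152] stand [-101.5    4. ] tilt 39.3 yaw -13.0 F(stand) [-1.85 -0.09] -1.41 gap 0.03815841820425508 q [ 0.13  0.18 -1.03 -0.29 -0.22  0.27]
cyl ('top',) [0.5867 0.0775] stand [-80.2   5.5] iou 0.974
cyl ('side',) [0.5817 0.0711] stand [-83.7  -1.9] iou 0.924
-- 18 rows, rot [-0.0001 -0.0002  0.0001]
[-0.01, -0.001, 0.009, -0.0001, -0.0002, 0.0001, 141]
[-0.01, -0.001, 0.009, -0.0001, -0.0002, 0.0001, 141]
[-0.01, -0.001, 0.009, -0.0001, -0.0002, 0.0001, 141]
[-0.01, -0.001, 0.009, -0.0001, -0.0002, 0.0001, 141]
[-0.01, -0.001, 0.009, -0.0001, -0.0002, 0.0001, 141]
[-0.01, -0.001, 0.009, -0.0001, -0.0002, 0.0001, 141]
[-0.01, -0.001, 0.009, -0.0001, -0.0002, 0.0001, 141]
[-0.01, -0.001, 0.009, -0.0001, -0.0002, 0.0001, 141]
[-0.01, -0.001, 0.01, -0.0001, -0.0002, 0.0001, 141]
[-0.01, -0.001, 0.01, -0.0001, -0.0002, 0.0001, 141]
[-0.011, -0.001, 0.009, -0.0001, -0.0002, 0.0001, 141]
[-0.01, -0.001, 0.01, -0.0001, -0.0002, 0.0001, 141]
[-0.011, -0.001, 0.009, -0.0001, -0.0002, 0.0001, 141]
[-0.01, -0.001, 0.01, -0.0001, -0.0002, 0.0001, 141]
[-0.011, -0.0, 0.009, -0.0001, -0.0002, 0.0001, 141]
[-0.01, -0.001, 0.01, -0.0001, -0.0002, 0.0001, 141]
[-0.011, -0.0, 0.009, -0.0001, -0.0002, 0.0001, 141]
[-0.01, -0.001, 0.01, -0.0001, -0.0002, 0.0001, 141]
```

{"op": "jog_arm", "data": {
  "increments": [
    [[-0.01, -0.001, 0.009, 0, 0, 0, 141], [-0.01, -0.001, 0.009, 0, 0, 0, 141], [-0.01, -0.001, 0.009, 0, 0, 0, 141], [-0.01, -0.001, 0.009, 0, 0, 0, 141], [-0.01, -0.001, 0.009, 0, 0, 0, 141], [-0.01, -0.001, 0.009, 0, 0, 0, 141], [-0.01, -0.001, 0.009, 0, 0, 0, 141], [-0.01, -0.001, 0.009, 0, 0, 0, 141], [-0.01, -0.001, 0.009, 0, 0, 0, 141], [-0.01, -0.001, 0.009, 0, 0, 0, 141], [-0.01, -0.001, 0.009, 0, 0, 0, 141], [-0.01, -0.001, 0.009, 0, 0, 0, 141], [-0.01, -0.001, 0.009, 0, 0, 0, 141], [-0.01, -0.001, 0.009, 0, 0, 0, 141], [-0.01, -0.001, 0.009, 0, 0, 0, 141], [-0.01, -0.001, 0.009, 0, 0, 0, 141], [0, 0, 0, 0, 0, 0, 141]]
  ]
}}

```text
clock: 15.25
tcp_pos: [0.6176, 0.065, 0.0131]
orientation: [0.334, 0.103, 0.936, -0.039]
wrist_force: [-1.8, 1.4, 1.4]
finger_gap: 0.0381
grip_force: 1.3
```

```bash
python3 - <<'E'
from h import *
show();cyl(("top",),(.64,.06));cyl(("side",),(.64,.06))
p,A=plan([(w(-.02,-.001,.013),T(40),16)],141)
E
```

```text
15.25 tcp [0.6176 0.065  0.0131] stand [-47.3   0.1] tilt 39.4 yaw -13.0 F(stand) [-2.07  0.98] 1.39 gap 0.03809598170321321 q [ 0.08  0.25 -0.93 -0.28 -0.19  0.23]
cyl ('top',) [0.64 0.06] stand [-24.4   0.1] iou nan
cyl ('side',) [0.6352 0.0575] stand [-28.6  -3.3] iou 0.811
-- 16 rows, rot [-0.0001 -0.0002  0.0001]
[-0.005, -0.0, 0.004, -0.0001, -0.0002, 0.0001, 141]
[-0.005, -0.0, 0.004, -0.0001, -0.0002, 0.0001, 141]
[-0.005, -0.0, 0.004, -0.0001, -0.0002, 0.0001, 141]
[-0.006, -0.0, 0.004, -0.0001, -0.0002, 0.0001, 141]
[-0.005, -0.0, 0.005, -0.0001, -0.0002, 0.0001, 141]
[-0.006, -0.0, 0.004, -0.0001, -0.0002, 0.0001, 141]
[-0.005, -0.0, 0.005, -0.0001, -0.0002, 0.0001, 141]
[-0.005, -0.0, 0.004, -0.0001, -0.0002, 0.0001, 141]
[-0.006, -0.001, 0.005, -0.0001, -0.0002, 0.0001, 141]
[-0.005, -0.0, 0.004, -0.0001, -0.0002, 0.0001, 141]
[-0.006, -0.001, 0.005, -0.0001, -0.0002, 0.0001, 141]
[-0.005, -0.0, 0.004, -0.0001, -0.0002, 0.0001, 141]
[-0.006, -0.0, 0.005, -0.0001, -0.0002, 0.0001, 141]
[-0.005, -0.001, 0.004, -0.0001, -0.0002, 0.0001, 141]
[-0.006, -0.0, 0.005, -0.0001, -0.0002, 0.0001, 141]
[-0.005, -0.001, 0.004, -0.0001, -0.0002, 0.0001, 141]
  return _methods._mean(a, axis=axis, dtype=dtype,
  ret = ret.dtype.type(ret / rcount)
```

{"op": "jog_arm", "data": {
  "increments": [
    [[-0.005, 0, 0.004, 0, 0, 0, 141], [-0.005, 0, 0.004, 0, 0, 0, 141], [-0.005, 0, 0.004, 0, 0, 0, 141], [-0.005, 0, 0.004, 0, 0, 0, 141], [-0.005, 0, 0.004, 0, 0, 0, 141], [-0.005, 0, 0.004, 0, 0, 0, 141], [-0.005, 0, 0.004, 0, 0, 0, 141], [-0.005, 0, 0.004, 0, 0, 0, 141], [-0.005, 0, 0.004, 0, 0, 0, 141], [-0.005, 0, 0.004, 0, 0, 0, 141], [-0.005, 0, 0.004, 0, 0, 0, 141], [-0.005, 0, 0.004, 0, 0, 0, 141]]
  ]
}}

```text
clock: 16.65
tcp_pos: [0.6353, 0.0609, 0.0125]
orientation: [0.334, 0.103, 0.936, -0.039]
wrist_force: [-3.0, 0.9, -0.4]
finger_gap: 0.0381
grip_force: 1.8
```

```bash
python3 - <<'E'
from h import *
show()
E
```

```text
16.65 tcp [0.6353 0.0609 0.0125] stand [-29.2  -0.1] tilt 39.3 yaw -13.0 F(stand) [-3.08  0.21] -0.44 gap 0.03806811491347918 q [ 0.06  0.28 -0.89 -0.26 -0.18  0.22]
```

{"op": "jog_arm", "data": {
  "increments": [
    [[-0.003, 0, 0.0025, 0, 0, 0, 141], [-0.003, 0, 0.0025, 0, 0, 0, 141], [-0.003, 0, 0.0025, 0, 0, 0, 141], [-0.003, 0, 0.0025, 0, 0, 0, 141], [-0.003, 0, 0.0025, 0, 0, 0, 141], [-0.003, 0, 0.0025, 0, 0, 0, 141], [-0.003, 0, 0.0025, 0, 0, 0, 141]]
  ]
}}

```text
clock: 17.35
tcp_pos: [0.642, 0.0594, 0.0126]
orientation: [0.334, 0.103, 0.936, -0.039]
wrist_force: [-2.1, 1.0, -0.7]
finger_gap: 0.0381
grip_force: 1.6
```

{"op": "jog_arm", "data": {
  "increments": [
    [[-0.003, 0, 0.0025, 0, 0, 0, 141], [-0.003, 0, 0.0025, 0, 0, 0, 141], [-0.003, 0, 0.0025, 0, 0, 0, 141], [-0.003, 0, 0.0025, 0, 0, 0, 141]]
  ]
}}

```text
clock: 17.75
tcp_pos: [0.6459, 0.0585, 0.0126]
orientation: [0.334, 0.103, 0.936, -0.039]
wrist_force: [-3.0, 0.9, 0.0]
finger_gap: 0.0385
grip_force: 1.7
```

{"op": "jog_arm", "data": {
  "increments": [
    [[-0.003, 0, 0.0025, 0, 0, 0, 141], [-0.003, 0, 0.0025, 0, 0, 0, 141], [-0.003, 0, 0.0025, 0, 0, 0, 141], [-0.003, 0, 0.0025, 0, 0, 0, 141]]
  ]
}}

```text
clock: 18.15
tcp_pos: [0.6497, 0.0577, 0.0126]
orientation: [0.334, 0.103, 0.936, -0.039]
wrist_force: [-2.8, 0.8, -0.9]
finger_gap: 0.0386
grip_force: 1.7
```

{"op": "jog_arm", "data": {
  "increments": [
    [[-0.003, 0, 0.0025, 0, 0, 0, 141], [-0.003, 0, 0.0025, 0, 0, 0, 141], [-0.003, 0, 0.0025, 0, 0, 0, 141]]
  ]
}}

```text
clock: 18.45
tcp_pos: [0.6526, 0.0571, 0.0126]
orientation: [0.334, 0.103, 0.936, -0.039]
wrist_force: [-3.2, 0.6, -1.1]
finger_gap: 0.0383
grip_force: 1.7
```

{"op": "jog_arm", "data": {
  "increments": [
    [[-0.003, 0, 0.0025, 0, 0, 0, 141], [-0.003, 0, 0.0025, 0, 0, 0, 141], [-0.003, 0, 0.0025, 0, 0, 0, 141]]
  ]
}}

```text
clock: 18.75
tcp_pos: [0.6554, 0.0564, 0.0125]
orientation: [0.334, 0.103, 0.936, -0.039]
wrist_force: [-2.9, 0.4, -0.5]
finger_gap: 0.0387
grip_force: 1.7
```

{"op": "jog_arm", "data": {
  "increments": [
    [[-0.003, 0, 0.0025, 0, 0, 0, 141], [-0.003, 0, 0.0025, 0, 0, 0, 141]]
  ]
}}

```text
clock: 18.95
tcp_pos: [0.6573, 0.056, 0.0125]
orientation: [0.334, 0.103, 0.936, -0.039]
wrist_force: [-3.4, 1.7, 1.1]
finger_gap: 0.0379
grip_force: 1.8
```

{"op": "jog_arm", "data": {
  "increments": [
    [[-0.003, 0, 0.0025, 0, 0, 0, 141], [-0.003, 0, 0.0025, 0, 0, 0, 141]]
  ]
}}

```text
clock: 19.15
tcp_pos: [0.6585, 0.0557, 0.0121]
orientation: [0.333, 0.103, 0.936, -0.039]
wrist_force: [-10.2, 2.9, 6.2]
finger_gap: 0.0381
grip_force: 4.9
```

{"op": "jog_arm", "data": {
  "increments": [
    [[0, 0.004, 0, 0, 0, 0, 141], [0, 0.004, 0, 0, 0, 0, 141]]
  ]
}}

```text
clock: 19.35
tcp_pos: [0.6589, 0.0569, 0.0123]
orientation: [0.333, 0.103, 0.936, -0.04]
wrist_force: [-4.5, -1.2, 1.7]
finger_gap: 0.0382
grip_force: 2.7
```

```bash
python3 - <<'E'
from h import *
show();cyl(("top",),(.68,.051));cyl(("side",),(.68,.051))
E
```

```text
19.35 tcp [0.6589 0.0569 0.0123] stand [-5.3  1.3] tilt 39.3 yaw -13.2 F(stand) [-4.15 -2.18] 1.69 gap 0.03817796930247284 q [ 0.05  0.31 -0.84 -0.24 -0.18  0.21]
cyl ('top',) [0.6777 0.0535] stand [13.8  2.1] iou 0.977
cyl ('side',) [0.677  0.0538] stand [13.   2.2] iou 0.646
```

{"op": "jog_arm", "data": {
  "increments": [
    [[0, -0.004, 0, 0, 0, 0, 141], [0, -0.004, 0, 0, 0, 0, 141], [0, -0.004, 0, 0, 0, 0, 141], [0, -0.004, 0, 0, 0, 0, 141]]
  ]
}}

```text
clock: 19.95
tcp_pos: [0.6588, 0.0555, 0.0124]
orientation: [0.334, 0.102, 0.936, -0.038]
wrist_force: [-3.4, 7.5, 0.6]
finger_gap: 0.0382
grip_force: 3.7
```

```bash
python3 - <<'E' 2>/dev/null
from h import *
show();cyl(("side",),(.68,.051))
im=cams.read_camera("top");cv2.imwrite("pics/t2.png",cv2.resize(im["pixels"][90:260,220:360,::-1],None,fx=3.5,fy=3.5,interpolation=cv2.INTER_CUBIC))
E
```

```text
19.95 tcp [0.6588 0.0555 0.0124] stand [-5.1 -0.1] tilt 39.2 yaw -12.6 F(stand) [-5.01  6.57] 0.61 gap 0.038183561347958056 q [ 0.05  0.31 -0.85 -0.25 -0.17  0.2 ]
cyl ('side',) [0.6761 0.0516] stand [12.6 -0.2] iou 0.665
```

View pics/t2.png

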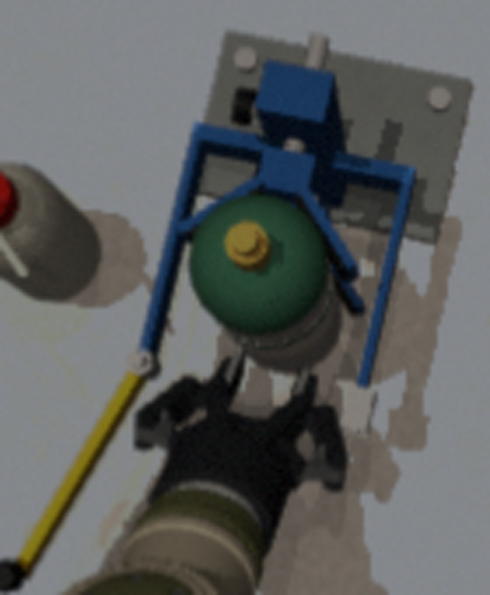

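The view shows the cylinder inside the yoke with its dome at about (258,262) in the crop. The force response (6.6 N resisting a move right, little resisting a move left) says it hangs on the right face, so I'll nudge left and press on.

{"op": "jog_arm", "data": {
  "increments": [
    [[0, 0.004, 0, 0, 0, 0, 141], [0, 0.004, 0, 0, 0, 0, 141], [0, 0.004, 0, 0, 0, 0, 141], [-0.0015, 0.004, 0.001, 0, 0, 0, 141]]
  ]
}}

```text
clock: 20.5
tcp_pos: [0.6596, 0.057, 0.0123]
orientation: [0.334, 0.103, 0.936, -0.04]
wrist_force: [-6.4, -1.2, 0.9]
finger_gap: 0.0378
grip_force: 3.9
```

{"op": "jog_arm", "data": {
  "increments": [
    [[-0.003, 0, 0.0025, 0, 0, 0, 141], [0, 0, 0, 0, 0, 0, 141]]
  ]
}}

```text
clock: 20.7
tcp_pos: [0.6598, 0.0568, 0.012]
orientation: [0.333, 0.103, 0.936, -0.04]
wrist_force: [-10.8, 0.6, 4.5]
finger_gap: 0.038
grip_force: 5.6
```

```bash
python3 - <<'E' 2>/dev/null
from h import *
show();cyl(("top",),(.68,.051))
E
```

```text
20.7 tcp [0.6598 0.0568 0.012 ] stand [-4.4  1.4] tilt 39.2 yaw -13.1 F(stand) [-10.64  -1.82] 4.49 gap 0.0380233387929725 q [ 0.05  0.31 -0.84 -0.24 -0.18  0.21]
cyl ('top',) [0.6778 0.0539] stand [13.7  2.5] iou 0.967
```

{"op": "jog_arm", "data": {
  "increments": [
    [[0, 0.004, 0, 0, 0, 0, 141], [0, 0.004, 0, 0, 0, 0, 141], [0, 0, 0, 0, 0, 0, 141]]
  ]
}}

```text
clock: 21.1
tcp_pos: [0.6599, 0.0572, 0.0119]
orientation: [0.333, 0.104, 0.936, -0.041]
wrist_force: [-10.7, -4.0, 5.0]
finger_gap: 0.038
grip_force: 5.9
```

{"op": "jog_arm", "data": {
  "increments": [
    [[0, 0.004, 0, 0, 0, 0, 141], [0, 0.004, 0, 0, 0, 0, 141], [0, 0, 0, 0, 0, 0, 141]]
  ]
}}

```text
clock: 21.4
tcp_pos: [0.6601, 0.0575, 0.0118]
orientation: [0.333, 0.105, 0.936, -0.043]
wrist_force: [-10.8, -8.0, 4.8]
finger_gap: 0.0381
grip_force: 6.6
```

```bash
python3 - <<'E' 2>/dev/null
from h import *
show();cyl(("top",),(.68,.051))
E
```

```text
21.4 tcp [0.6601 0.0575 0.0118] stand [-4.3  2.1] tilt 39.2 yaw -13.8 F(stand) [ -8.83 -10.15] 4.76 gap 0.038146854610673915 q [ 0.06  0.31 -0.84 -0.24 -0.19  0.22]
cyl ('top',) [0.6783 0.0545] stand [14.2  3.2] iou 0.972
```

{"op": "jog_arm", "data": {
  "increments": [
    [[0, -0.004, 0, 0, 0, 0, 141], [0, -0.004, 0, 0, 0, 0, 141], [0, -0.005, 0, 0, 0, 0, 141], [0, 0, 0, 0, 0, 0, 141]]
  ]
}}

```text
clock: 21.9
tcp_pos: [0.6599, 0.0571, 0.0119]
orientation: [0.333, 0.104, 0.936, -0.04]
wrist_force: [-8.9, 0.0, 3.8]
finger_gap: 0.0382
grip_force: 5.9
```

```bash
python3 - <<'E' 2>/dev/null
from h import *
show()
E
```

```text
21.9 tcp [0.6599 0.0571 0.0119] stand [-4.4  1.7] tilt 39.2 yaw -13.2 F(stand) [-8.65 -1.94] 3.8 gap 0.03821554256574849 q [ 0.05  0.31 -0.84 -0.24 -0.18  0.21]
```

{"op": "jog_arm", "data": {
  "increments": [
    [[0, -0.004, 0, 0, 0, 0, 141], [0, -0.004, 0, 0, 0, 0, 141], [0, -0.004, 0, 0, 0, 0, 141], [0, 0, 0, 0, 0, 0, 141]]
  ]
}}

```text
clock: 22.3
tcp_pos: [0.6597, 0.0565, 0.0119]
orientation: [0.333, 0.102, 0.937, -0.038]
wrist_force: [-6.0, 5.2, 1.5]
finger_gap: 0.0381
grip_force: 5.1
```

```bash
python3 - <<'E' 2>/dev/null
from h import *
show()
E
```

```text
22.3 tcp [0.6597 0.0565 0.0119] stand [-4.4  1. ] tilt 39.2 yaw -12.7 F(stand) [-7.01  3.73] 1.5 gap 0.0380625207247776 q [ 0.05  0.31 -0.84 -0.24 -0.17  0.21]
```

Both sides resist now, so the cylinder bears on both faces. I'll recentre and press steadily.

{"op": "jog_arm", "data": {
  "increments": [
    [[0, 0.004, 0, 0, 0, 0, 141], [0, 0.003, 0, 0, 0, 0, 141], [-0.003, 0, 0.0025, 0, 0, 0, 141], [-0.003, 0, 0.0025, 0, 0, 0, 141], [0, 0, 0, 0, 0, 0, 141], [0, 0, 0, 0, 0, 0, 141], [0, 0, 0, 0, 0, 0, 141]]
  ]
}}

```text
clock: 23.0
tcp_pos: [0.6602, 0.0566, 0.0114]
orientation: [0.332, 0.103, 0.937, -0.04]
wrist_force: [-15.9, 2.5, 10.6]
finger_gap: 0.0381
grip_force: 9.3
```

```bash
python3 - <<'E' 2>/dev/null
from h import *
show()
E
```

```text
23.0 tcp [0.6602 0.0566 0.0114] stand [-3.9  1.3] tilt 39.1 yaw -13.1 F(stand) [-16.07  -1.05] 10.55 gap 0.03805488050774891 q [ 0.05  0.31 -0.84 -0.24 -0.17  0.21]
```

{"op": "jog_arm", "data": {
  "increments": [
    [[0, 0, 0, 0, 0, 0, 141], [0, 0, 0, 0, 0, 0, 141], [0, 0, 0, 0, 0, 0, 141], [0, 0, 0, 0, 0, 0, 141], [0, 0, 0, 0, 0, 0, 141], [0, 0, 0, 0, 0, 0, 141], [0, 0, 0, 0, 0, 0, 141], [0, 0, 0, 0, 0, 0, 141], [0, 0, 0, 0, 0, 0, 141], [0, 0, 0, 0, 0, 0, 141], [0, 0, 0, 0, 0, 0, 141], [0, 0, 0, 0, 0, 0, 141]]
  ]
}}

```text
clock: 24.2
tcp_pos: [0.6602, 0.0566, 0.0115]
orientation: [0.332, 0.103, 0.937, -0.04]
wrist_force: [-15.8, 2.4, 10.1]
finger_gap: 0.0386
grip_force: 9.3
```

```bash
python3 - <<'E' 2>/dev/null
from h import *
show();cyl(("top",),(.68,.051))
plan([(w(-.016,.0015,.012),T(39.2),6),(w(-.09,.001,.014),T(39.2),6),(w(-.16,.0,.11),T(35),6)],141)
E
```

```text
24.2 tcp [0.6602 0.0566 0.0115] stand [-3.9  1.2] tilt 39.1 yaw -13.1 F(stand) [-15.89  -1.15] 10.1 gap 0.038564327063553686 q [ 0.05  0.31 -0.84 -0.24 -0.17  0.21]
cyl ('top',) [0.6779 0.0535] stand [14.   2.1] iou 0.983
-- 6 rows, rot [-0.0002 -0.0001  0.0002]
[0.006, 0.0, -0.005, -0.0002, -0.0001, 0.0002, 141]
[0.006, 0.0, -0.005, -0.0002, -0.0001, 0.0002, 141]
[0.006, 0.0, -0.006, -0.0002, -0.0001, 0.0002, 141]
[0.006, 0.0, -0.005, -0.0002, -0.0001, 0.0002, 141]
[0.006, 0.0, -0.006, -0.0002, -0.0001, 0.0002, 141]
[0.006, 0.001, -0.005, -0.0002, -0.0001, 0.0002, 141]
-- 6 rows, rot [-0. -0.  0.]
[0.037, -0.0, -0.032, -0.0, -0.0, 0.0, 141]
[0.037, -0.0, -0.032, -0.0, -0.0, 0.0, 141]
[0.038, -0.0, -0.032, -0.0, -0.0, 0.0, 141]
[0.037, -0.001, -0.032, -0.0, -0.0, 0.0, 141]
[0.038, -0.0, -0.033, -0.0, -0.0, 0.0, 141]
[0.037, -0.001, -0.032, -0.0, -0.0, 0.0, 141]
-- 6 rows, rot [-0.      0.0039  0.    ]
[-0.004, -0.001, -0.079, -0.0, 0.0039, 0.0, 141]
[-0.003, -0.001, -0.079, -0.0, 0.0039, 0.0, 141]
[-0.002, -0.0, -0.079, -0.0, 0.0039, 0.0, 141]
[-0.002, -0.001, -0.079, -0.0, 0.0039, 0.0, 141]
[-0.0, -0.0, -0.08, -0.0, 0.0039, 0.0, 141]
[0.0, -0.001, -0.079, -0.0, 0.0039, 0.0, 141]
```

{"op": "jog_arm", "data": {
  "increments": [
    [[0.006, 0, -0.005, 0, 0, 0, 141], [0.006, 0, -0.005, 0, 0, 0, 141], [0.006, 0, -0.005, 0, 0, 0, 141], [0.006, 0, -0.005, 0, 0, 0, 141], [0.006, 0, -0.005, 0, 0, 0, 141], [0.006, 0, -0.005, 0, 0, 0, 141], [0.037, 0, -0.032, 0, 0, 0, 141], [0.037, 0, -0.032, 0, 0, 0, 141], [0.037, 0, -0.032, 0, 0, 0, 141], [0.037, 0, -0.032, 0, 0, 0, 141], [0.037, 0, -0.032, 0, 0, 0, 141], [0.037, 0, -0.032, 0, 0, 0, 141], [0, 0, -0.079, 0, 0.0039, 0, 255], [0, 0, -0.079, 0, 0.0039, 0, 255], [0, 0, -0.079, 0, 0.0039, 0, 255], [0, 0, -0.079, 0, 0.0039, 0, 255], [0, 0, -0.079, 0, 0.0039, 0, 255], [0, 0, -0.079, 0, 0.0039, 0, 255], [0, 0, 0, 0, 0, 0, 255]]
  ]
}}

```text
clock: 26.2
tcp_pos: [0.5099, 0.0919, 0.1113]
orientation: [0.301, 0.104, 0.947, -0.035]
wrist_force: [0.9, 0.0, -0.6]
finger_gap: 0.0001
grip_force: 0.0
```

```bash
python3 - <<'E' 2>/dev/null
from h import *
show();cyl(("top","side"),(.68,.051));cyl(("top",),(.68,.051))
im=cams.read_camera("top")
for r in spotter.landmark_of("gate_knob","top"): print(r["conf"],np.round(sf(onz(im,r["uv"],.149))*1e3,1))
a=im["pixels"][90:310,190:400,::-1];b=cams.read_camera("side")["pixels"][90:310,190:400,::-1]
cv2.imwrite("pics/d3.png",cv2.resize(np.hstack([a,b]),None,fx=1.9,fy=1.9,interpolation=cv2.INTER_CUBIC))
E
```

```text
26.2 tcp [0.5099 0.0919 0.1113] stand [-158.4    2.7] tilt 35.3 yaw -12.9 F(stand) [0.88 0.25] -0.59 gap 9.207289562936537e-05 q [ 0.16 -0.12 -0.91  0.2  -0.22  0.32]
cyl ('top', 'side') [0.6776 0.0537] stand [13.6  2.3] iou 0.807
cyl ('top',) [0.6795 0.0552] stand [15.2  4.1] iou 0.956
0.71 [-189.3  116.6]
```

View pics/d3.png

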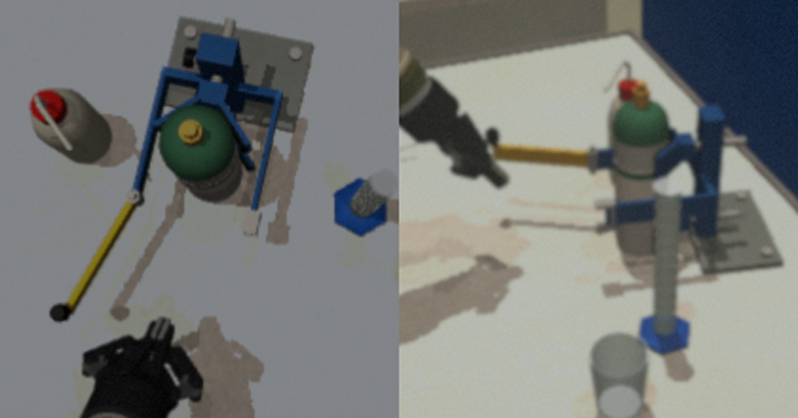

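The view shows the cylinder upright and home against the saddles (about (197,140) in the left half), with the gate unmoved and its knob at (60,312). Next I'll go over the bar and sweep the gate shut from its outer side with the fingers closed.

```bash
python3 - <<'E' 2>/dev/null
from h import *
p,A=plan([(w(-.16,.02,.20),T(25),4),(w(-.146,.148,.20),T(18),5),(w(-.146,.148,.108),T(18),4)],255)
E
```

```text
-- 4 rows, rot [-0.0004  0.0139  0.0002]
[-0.052, 0.018, -0.076, -0.0004, 0.0139, 0.0002, 255]
[-0.049, 0.018, -0.079, -0.0004, 0.0139, 0.0002, 255]
[-0.045, 0.018, -0.081, -0.0004, 0.0139, 0.0002, 255]
[-0.042, 0.018, -0.082, -0.0004, 0.0139, 0.0002, 255]
-- 5 rows, rot [0.     0.0078 0.    ]
[-0.01, 0.102, 0.005, 0.0, 0.0078, 0.0, 255]
[-0.01, 0.103, 0.004, 0.0, 0.0078, 0.0, 255]
[-0.011, 0.102, 0.004, 0.0, 0.0078, 0.0, 255]
[-0.01, 0.103, 0.004, 0.0, 0.0078, 0.0, 255]
[-0.011, 0.102, 0.004, 0.0, 0.0078, 0.0, 255]
-- 4 rows, rot [ 0.     -0.0001  0.    ]
[0.028, 0.0, 0.088, 0.0, -0.0001, 0.0, 255]
[0.028, 0.0, 0.087, 0.0, -0.0001, 0.0, 255]
[0.029, 0.0, 0.088, 0.0, -0.0001, 0.0, 255]
[0.029, 0.0, 0.087, 0.0, -0.0001, 0.0, 255]
```

{"op": "jog_arm", "data": {
  "increments": [
    [[-0.052, 0.018, -0.076, 0, 0.0139, 0, 255], [-0.049, 0.018, -0.079, 0, 0.0139, 0, 255], [-0.045, 0.018, -0.081, 0, 0.0139, 0, 255], [-0.042, 0.018, -0.082, 0, 0.0139, 0, 255], [-0.01, 0.102, 0.004, 0, 0.0078, 0, 255], [-0.01, 0.102, 0.004, 0, 0.0078, 0, 255], [-0.01, 0.102, 0.004, 0, 0.0078, 0, 255], [-0.01, 0.102, 0.004, 0, 0.0078, 0, 255], [-0.01, 0.102, 0.004, 0, 0.0078, 0, 255], [0, 0, 0, 0, 0, 0, 255], [0, 0, 0, 0, 0, 0, 255]]
  ]
}}

```text
clock: 27.75
tcp_pos: [0.5534, 0.2311, 0.1993]
orientation: [0.155, 0.108, 0.982, -0.02]
wrist_force: [-0.5, 0.2, 1.0]
finger_gap: 0.0001
grip_force: 0.0
```

```bash
python3 - <<'E' 2>/dev/null
from h import *
show()
H=np.array([-.046,.068])
def c(th,rho=.122,ex=0):
    u=np.array([-np.sin(th),-np.cos(th)]);n=np.array([np.cos(th),-np.sin(th)])
    return H+rho*u-n*(.004+.011*abs(np.cos(th))+.015*abs(np.sin(th))-ex)
p,A=plan([(w(-.146,.148,.108),T(18),4)],255)
wp=[(w(*c(t),.108),T(18),1) for t in np.arange(1.8,.25,-.1)]
plan(wp,255,p,A)
E
```

```text
27.75 tcp [0.5534 0.2311 0.1993] stand [-146.5  148. ] tilt 18.0 yaw -13.7 F(stand) [-0.51  0.07] 1.03 gap 7.703701364142126e-05 q [ 0.36  0.15 -0.23  0.93 -0.17  0.55]
-- 4 rows, rot [-0.0004 -0.      0.0002]
[0.028, 0.001, 0.087, -0.0004, -0.0, 0.0002, 255]
[0.028, 0.0, 0.087, -0.0004, -0.0, 0.0002, 255]
[0.027, 0.0, 0.087, -0.0004, -0.0, 0.0002, 255]
[0.028, 0.001, 0.087, -0.0004, -0.0, 0.0002, 255]
-- 1 rows, rot [-0.0002 -0.0002  0.0001]
[0.053, -0.127, -0.017, -0.0002, -0.0002, 0.0001, 255]
-- 1 rows, rot [0. 0. 0.]
[0.017, -0.05, -0.006, 0.0, 0.0, 0.0, 255]
-- 1 rows, rot [0. 0. 0.]
[0.011, -0.052, -0.003, 0.0, 0.0, 0.0, 255]
-- 1 rows, rot [0. 0. 0.]
[0.007, -0.047, -0.003, 0.0, 0.0, 0.0, 255]
-- 1 rows, rot [0. 0. 0.]
[0.002, -0.046, -0.0, 0.0, 0.0, 0.0, 255]
-- 1 rows, rot [0. 0. 0.]
[-0.002, -0.046, 0.0, 0.0, 0.0, 0.0, 255]
-- 1 rows, rot [0. 0. 0.]
[-0.006, -0.047, 0.002, 0.0, 0.0, 0.0, 255]
-- 1 rows, rot [0. 0. 0.]
[-0.01, -0.047, 0.004, 0.0, 0.0, 0.0, 255]
-- 1 rows, rot [0. 0. 0.]
[-0.016, -0.046, 0.005, 0.0, 0.0, 0.0, 255]
-- 1 rows, rot [0. 0. 0.]
[-0.02, -0.045, 0.006, 0.0, 0.0, 0.0, 255]
-- 1 rows, rot [0. 0. 0.]
[-0.024, -0.043, 0.008, 0.0, 0.0, 0.0, 255]
-- 1 rows, rot [0. 0. 0.]
[-0.029, -0.041, 0.01, 0.0, 0.0, 0.0, 255]
-- 1 rows, rot [0. 0. 0.]
[-0.034, -0.038, 0.01, 0.0, 0.0, 0.0, 255]
-- 1 rows, rot [0. 0. 0.]
[-0.038, -0.034, 0.013, 0.0, 0.0, 0.0, 255]
-- 1 rows, rot [0. 0. 0.]
[-0.041, -0.03, 0.013, 0.0, 0.0, 0.0, 255]
-- 1 rows, rot [0. 0. 0.]
[-0.045, -0.025, 0.015, 0.0, 0.0, 0.0, 255]
```

{"op": "jog_arm", "data": {
  "increments": [
    [[0.028, 0, 0.087, 0, 0, 0, 255], [0.028, 0, 0.087, 0, 0, 0, 255], [0.028, 0, 0.087, 0, 0, 0, 255], [0.028, 0, 0.087, 0, 0, 0, 255], [0.013, -0.032, -0.004, 0, 0, 0, 255], [0.013, -0.032, -0.004, 0, 0, 0, 255], [0.013, -0.032, -0.004, 0, 0, 0, 255], [0.013, -0.032, -0.004, 0, 0, 0, 255], [0.008, -0.025, -0.003, 0, 0, 0, 255], [0.008, -0.025, -0.003, 0, 0, 0, 255], [0.011, -0.052, -0.003, 0, 0, 0, 255], [0.007, -0.047, -0.003, 0, 0, 0, 255], [0.002, -0.046, 0, 0, 0, 0, 255], [-0.002, -0.046, 0, 0, 0, 0, 255]]
  ]
}}

```text
clock: 29.15
tcp_pos: [0.5151, 0.1449, 0.1117]
orientation: [0.159, 0.109, 0.981, -0.019]
wrist_force: [14.1, 0.5, -4.4]
finger_gap: 0.0002
grip_force: 6.4
```

```bash
python3 - <<'E' 2>/dev/null
from h import *
show()
im=cams.read_camera("top")
for r in spotter.landmark_of("gate_knob","top"):
    k=sf(onz(im,r["uv"],.149));print(r["conf"],np.round(k*1e3,1),"theta",np.arctan2(-(k[0]+.046),-(k[1]-.068)))
E
```

```text
29.15 tcp [0.5151 0.1449 0.1117] stand [-164.9   55.5] tilt 18.5 yaw -13.1 F(stand) [13.67  3.63] -4.39 gap 0.00024876882122824406 q [ 0.21  0.07 -0.56  0.65 -0.13  0.41]
0.92 [-191.7   41.5] theta 1.3905933130925534
```

The fingers are pressing outward on the knob, so I'll continue the sweep at a smaller radius.

```bash
python3 - <<'E' 2>/dev/null
from h import *
H=np.array([-.046,.068])
def c(th,rho=.110):
    u=np.array([-np.sin(th),-np.cos(th)]);n=np.array([np.cos(th),-np.sin(th)])
    return H+rho*u-n*(.004+.011*abs(np.cos(th))+.015*abs(np.sin(th)))
for t in (1.39,1.2,.8,.4,.2,0): print(t,np.round(c(t)*1e3,1))
wp=[(w(-.151,.056,.109),T(18),2)]+[(w(*c(t),.109),T(18),1) for t in np.arange(1.3,.15,-.1)]
plan(wp,255)
E
```

```text
1.39 [-157.9   68.6]
1.2 [-156.5   48.6]
0.8 [-140.5    7.4]
0.4 [-107.2  -25.5]
0.2 [-85.3 -36.3]
0 [-61. -42.]
-- 2 rows, rot [-0.0005  0.0013 -0.0001]
[-0.024, 0.003, 0.014, -0.0005, 0.0013, -0.0001, 255]
[-0.025, 0.002, 0.014, -0.0005, 0.0013, -0.0001, 255]
-- 1 rows, rot [ 0. -0. -0.]
[0.026, 0.013, -0.008, 0.0, -0.0, -0.0, 255]
-- 1 rows, rot [ 0. -0. -0.]
[-0.005, -0.042, 0.001, 0.0, -0.0, -0.0, 255]
-- 1 rows, rot [ 0. -0. -0.]
[-0.009, -0.043, 0.003, 0.0, -0.0, -0.0, 255]
-- 1 rows, rot [ 0. -0. -0.]
[-0.013, -0.042, 0.004, 0.0, -0.0, -0.0, 255]
-- 1 rows, rot [ 0. -0. -0.]
[-0.017, -0.041, 0.006, 0.0, -0.0, -0.0, 255]
-- 1 rows, rot [ 0. -0. -0.]
[-0.022, -0.039, 0.007, 0.0, -0.0, -0.0, 255]
-- 1 rows, rot [ 0. -0. -0.]
[-0.026, -0.038, 0.008, 0.0, -0.0, -0.0, 255]
-- 1 rows, rot [ 0. -0. -0.]
[-0.029, -0.034, 0.01, 0.0, -0.0, -0.0, 255]
-- 1 rows, rot [ 0. -0. -0.]
[-0.034, -0.032, 0.011, 0.0, -0.0, -0.0, 255]
-- 1 rows, rot [ 0. -0. -0.]
[-0.037, -0.028, 0.012, 0.0, -0.0, -0.0, 255]
-- 1 rows, rot [ 0. -0. -0.]
[-0.041, -0.024, 0.013, 0.0, -0.0, -0.0, 255]
-- 1 rows, rot [ 0. -0. -0.]
[-0.043, -0.019, 0.014, 0.0, -0.0, -0.0, 255]
```

{"op": "jog_arm", "data": {
  "increments": [
    [[-0.02, 0.002, 0.012, 0, 0, 0, 255], [-0.02, 0.002, 0.012, 0, 0, 0, 255], [0, -0.03, 0, 0, 0, 0, 255], [-0.009, -0.043, 0.003, 0, 0, 0, 255], [-0.013, -0.042, 0.004, 0, 0, 0, 255], [-0.017, -0.041, 0.006, 0, 0, 0, 255], [-0.022, -0.039, 0.007, 0, 0, 0, 255]]
  ]
}}

```text
clock: 29.95
tcp_pos: [0.527, 0.0915, 0.1068]
orientation: [0.155, 0.109, 0.982, -0.02]
wrist_force: [-0.1, 0.7, 0.3]
finger_gap: -0.0003
grip_force: 0.0
```

```bash
python3 - <<'E' 2>/dev/null
from h import *
show()
im=cams.read_camera("top")
for r in spotter.landmark_of("gate_knob","top"):
    k=sf(onz(im,r["uv"],.149));print(r["conf"],np.round(k*1e3,1),"theta",np.arctan2(-(k[0]+.046),-(k[1]-.068)))
H=np.array([-.046,.068])
def c(th,rho=.110):
    u=np.array([-np.sin(th),-np.cos(th)]);n=np.array([np.cos(th),-np.sin(th)])
    return H+rho*u-n*(.004+.011*abs(np.cos(th))+.015*abs(np.sin(th)))
plan([(w(*c(t),.109),T(20),2) for t in (.7,.5,.3,.15)],255)
E
```

```text
29.95 tcp [0.527  0.0915 0.1068] stand [-141.6    6. ] tilt 18.0 yaw -13.7 F(stand) [-0.27  0.69] 0.28 gap -0.000262786346809093 q [ 0.08  0.06 -0.57  0.64 -0.1   0.29]
-- 2 rows, rot [-0.0009 -0.0055 -0.    ]
[-0.014, -0.015, 0.001, -0.0009, -0.0055, -0.0, 255]
[-0.015, -0.016, 0.0, -0.0009, -0.0055, -0.0, 255]
-- 2 rows, rot [-0.  0. -0.]
[-0.031, -0.033, 0.012, -0.0, 0.0, -0.0, 255]
[-0.032, -0.033, 0.011, -0.0, 0.0, -0.0, 255]
-- 2 rows, rot [-0.  0. -0.]
[-0.038, -0.026, 0.014, -0.0, 0.0, -0.0, 255]
[-0.038, -0.026, 0.014, -0.0, 0.0, -0.0, 255]
-- 2 rows, rot [-0.  0. -0.]
[-0.033, -0.013, 0.012, -0.0, 0.0, -0.0, 255]
[-0.032, -0.014, 0.012, -0.0, 0.0, -0.0, 255]
```

{"op": "jog_arm", "data": {
  "increments": [
    [[-0.014, -0.015, 0.001, 0, -0.005, 0, 255], [-0.014, -0.015, 0.001, 0, -0.005, 0, 255], [-0.031, -0.033, 0.012, 0, 0, 0, 255], [-0.031, -0.033, 0.012, 0, 0, 0, 255], [-0.038, -0.026, 0.014, 0, 0, 0, 255], [0, 0, 0, 0, 0, 0, 255]]
  ]
}}

```text
clock: 30.65
tcp_pos: [0.5555, 0.0543, 0.109]
orientation: [0.172, 0.109, 0.979, -0.022]
wrist_force: [0.1, -0.9, -0.4]
finger_gap: 0.0001
grip_force: 0.0
```

```bash
python3 - <<'E' 2>/dev/null
from h import *
show()
a=cams.read_camera("top")["pixels"][90:310,190:400,::-1];b=cams.read_camera("side")["pixels"][90:310,190:400,::-1]
cv2.imwrite("pics/d4.png",cv2.resize(np.hstack([a,b]),None,fx=1.9,fy=1.9,interpolation=cv2.INTER_CUBIC))
for n in("top","side"):
    im=cams.read_camera(n)
    for r in spotter.landmark_of("gate_knob",n):
        k=sf(onz(im,r["uv"],.149));print(r["conf"],np.round(k*1e3,1),"theta",np.arctan2(-(k[0]+.046),-(k[1]-.068)))
E
```

```text
30.65 tcp [0.5555 0.0543 0.109 ] stand [-105.6  -24. ] tilt 19.9 yaw -13.5 F(stand) [ 0.28 -0.84] -0.38 gap 5.263337821875388e-05 q [ 0.    0.08 -0.57  0.59 -0.08  0.21]
0.71 [-179.9    4.7] theta 1.1293765344856972
```

View pics/d4.png

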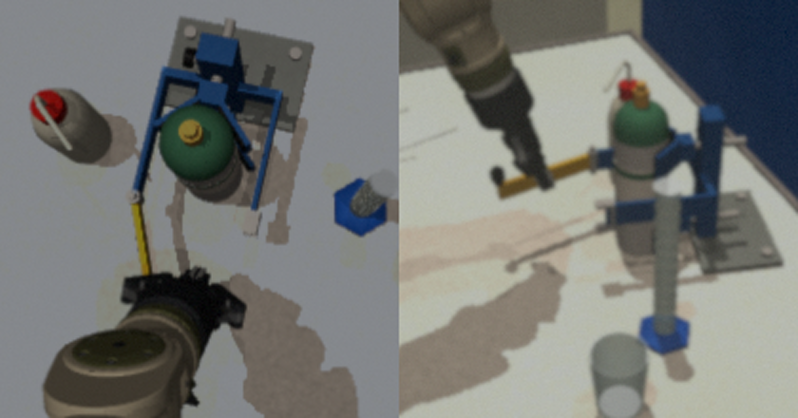

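The view shows the gate at only about 1.2 rad, with the fingers now on its inner side at about (545,180) in the right half, so they slipped past. I'll lift, go round outside again, and push lower and nearer the hinge with the tool more upright.

```bash
python3 - <<'E' 2>/dev/null
from h import *
p,A=plan([(w(-.12,-.02,.20),T(15),3),(w(-.150,.085,.20),T(10),4)],255)
E
```

```text
-- 3 rows, rot [-0.0005  0.0089  0.0002]
[-0.026, 0.003, -0.12, -0.0005, 0.0089, 0.0002, 255]
[-0.023, 0.004, -0.121, -0.0005, 0.0089, 0.0002, 255]
[-0.02, 0.003, -0.122, -0.0005, 0.0089, 0.0002, 255]
-- 4 rows, rot [0.    0.007 0.   ]
[0.029, 0.105, -0.008, 0.0, 0.007, 0.0, 255]
[0.029, 0.105, -0.007, 0.0, 0.007, 0.0, 255]
[0.029, 0.105, -0.006, 0.0, 0.007, 0.0, 255]
[0.029, 0.105, -0.006, 0.0, 0.007, 0.0, 255]
```

{"op": "jog_arm", "data": {
  "increments": [
    [[-0.026, 0.003, -0.12, 0, 0.0089, 0, 255], [-0.023, 0.003, -0.121, 0, 0.0089, 0, 255], [-0.02, 0.003, -0.122, 0, 0.0089, 0, 255], [0.029, 0.105, -0.007, 0, 0.007, 0, 255], [0.029, 0.105, -0.007, 0, 0.007, 0, 255], [0.029, 0.105, -0.007, 0, 0.007, 0, 255], [0.029, 0.105, -0.007, 0, 0.007, 0, 255], [0, 0, 0, 0, 0, 0, 255], [0, 0, 0, 0, 0, 0, 255]]
  ]
}}

```text
clock: 31.85
tcp_pos: [0.5362, 0.1705, 0.1995]
orientation: [0.086, 0.109, 0.99, -0.012]
wrist_force: [-0.2, 0.3, 0.2]
finger_gap: 0.0002
grip_force: 0.0
```

```bash
python3 - <<'E' 2>/dev/null
from h import *
show();cyl(("top",),(.68,.051))
for n in("top","side"):
    im=cams.read_camera(n)
    for r in spotter.landmark_of("gate_knob",n):
        k=sf(onz(im,r["uv"],.149));print(n,r["conf"],np.round(k*1e3,1),"theta",np.arctan2(-(k[0]+.046),-(k[1]-.068)))
    # yellow bar in the picture
    hsv=cv2.cvtColor(im["pixels"],cv2.COLOR_RGB2HSV);m=cv2.inRange(hsv,(18,120,60),(34,255,255))
    k,l,s,_=cv2.connectedComponentsWithStats(m)
    for i in range(1,k):
        if s[i,4]>25:
            v,u=np.nonzero(l==i);P=np.array([sf(onz(im,(a,b),.115)) for a,b in zip(u,v)]);_,_,V=np.linalg.svd(P-P.mean(0));d=V[0]*np.sign(-V[0][0])
            print(n,"yellow",s[i].tolist(),np.round(P.mean(0)*1e3,1),"theta",np.arctan2(-d[0],-d[1]))
E
```

```text
31.85 tcp [0.5362 0.1705 0.1995] stand [-149.9   85.1] tilt 10.0 yaw -14.3 F(stand) [-0.27  0.29] 0.2 gap 0.00019387344512925006 q [ 0.21  0.16 -0.18  1.07 -0.08  0.42]
cyl ('top',) [0.6789 0.0543] stand [14.8  3.1] iou 0.978
top 0.79 [-187.9   19.4] theta 1.2409587688597514
top yellow [558, 133, 13, 14, 61] [ 215.8 -559.9] theta 0.7376056783913747
top yellow [284, 153, 13, 13, 126] [40.6 25.4] theta 0.7942638674983448
top yellow [260, 197, 13, 62, 256] [-114.3   42.5] theta 1.1801775696556913
side 0.57 [-181.1  -14.7] theta 1.021445994762919
side yellow [314, 137, 7, 9, 31] [ 55.8 231.7] theta 0.2027465418546267
side yellow [243, 172, 47, 21, 327] [-119.3   33.1] theta 1.1440692351543282
side yellow [535, 363, 9, 11, 57] [ 285.2 -580.4] theta 0.8448022229082836
```

```bash
cat >> h.py <<'E'
H=np.array([-.046,.068])
def c(th,rho=.09,hy=.012):
    u=np.array([-np.sin(th),-np.cos(th)]);n=np.array([np.cos(th),-np.sin(th)])
    return H+rho*u-n*(.004+.011*abs(np.cos(th))+hy*abs(np.sin(th)))
E
python3 - <<'E' 2>/dev/null
from h import *
print(c(1.18))
p,A=plan([(w(-.144,.070,.101),T(10),5),(w(*c(1.1),.101),T(12),5),(w(*c(.9),.101),T(14),3)],255)
E
```

```text
[-0.13656085  0.0515482 ]
-- 5 rows, rot [-0.0003  0.      0.    ]
[0.009, -0.011, 0.079, -0.0003, 0.0, 0.0, 255]
[0.01, -0.011, 0.079, -0.0003, 0.0, 0.0, 255]
[0.009, -0.011, 0.079, -0.0003, 0.0, 0.0, 255]
[0.01, -0.01, 0.078, -0.0003, 0.0, 0.0, 255]
[0.009, -0.011, 0.079, -0.0003, 0.0, 0.0, 255]
-- 5 rows, rot [-0.     -0.0022  0.    ]
[-0.007, -0.02, 0.001, -0.0, -0.0022, 0.0, 255]
[-0.007, -0.02, 0.001, -0.0, -0.0022, 0.0, 255]
[-0.007, -0.02, 0.001, -0.0, -0.0022, 0.0, 255]
[-0.007, -0.021, 0.002, -0.0, -0.0022, 0.0, 255]
[-0.007, -0.02, 0.001, -0.0, -0.0022, 0.0, 255]
-- 3 rows, rot [-0.     -0.0037  0.    ]
[-0.008, -0.022, 0.002, -0.0, -0.0037, 0.0, 255]
[-0.008, -0.023, 0.002, -0.0, -0.0037, 0.0, 255]
[-0.007, -0.022, 0.002, -0.0, -0.0037, 0.0, 255]
```

{"op": "jog_arm", "data": {
  "increments": [
    [[0.009, -0.011, 0.079, 0, 0, 0, 255], [0.009, -0.011, 0.079, 0, 0, 0, 255], [0.009, -0.011, 0.079, 0, 0, 0, 255], [0.009, -0.011, 0.079, 0, 0, 0, 255], [0.009, -0.011, 0.079, 0, 0, 0, 255], [-0.007, -0.02, 0.001, 0, -0.0022, 0, 255], [-0.007, -0.02, 0.001, 0, -0.0022, 0, 255], [-0.007, -0.02, 0.001, 0, -0.0022, 0, 255], [-0.007, -0.02, 0.001, 0, -0.0022, 0, 255], [-0.007, -0.02, 0.001, 0, -0.0022, 0, 255], [-0.008, -0.022, 0.002, 0, -0.0037, 0, 255], [-0.008, -0.022, 0.002, 0, -0.0037, 0, 255], [-0.008, -0.022, 0.002, 0, -0.0037, 0, 255]]
  ]
}}

```text
clock: 33.45
tcp_pos: [0.5448, 0.1105, 0.1012]
orientation: [0.121, 0.109, 0.986, -0.016]
wrist_force: [0.1, 0.1, 0.3]
finger_gap: 0.0003
grip_force: 0.0
```

```bash
cat >> h.py <<'E'
def gate():
    for n in("top","side"):
        im=cams.read_camera(n)
        hsv=cv2.cvtColor(im["pixels"],cv2.COLOR_RGB2HSV);m=cv2.inRange(hsv,(18,120,60),(34,255,255))
        k,l,s,_=cv2.connectedComponentsWithStats(m)
        for i in range(1,k):
            v,u=np.nonzero(l==i);P=np.array([sf(onz(im,(a,b),.115)) for a,b in zip(u,v)])
            if s[i,4]>15 and np.linalg.norm(P.mean(0)-H)<.13:
                _,_,V=np.linalg.svd(P-P.mean(0));d=V[0]*np.sign((P.mean(0)-H)@V[0])
                print(n,"yellow",s[i].tolist(),np.round(P.mean(0)*1e3,1),"theta",round(np.arctan2(-d[0],-d[1]),3))
E
python3 - <<'E' 2>/dev/null
from h import *
show();gate()
plan([(w(*c(t),.102),T(20),2) for t in (.7,.5,.3,.15)],255)
E
```

```text
33.45 tcp [0.5448 0.1105 0.1012] stand [-128.4   28.4] tilt 14.0 yaw -13.8 F(stand) [0.09 0.15] 0.26 gap 0.0003453246660779736 q [ 0.1   0.15 -0.46  0.73 -0.08  0.32]
top yellow [284, 153, 13, 13, 125] [40.7 25.4] theta -2.463
top yellow [260, 197, 9, 38, 157] [-90.7  52.5] theta 1.184
side yellow [243, 172, 47, 21, 309] [-117.3   33.2] theta 1.143
-- 2 rows, rot [-0.0008 -0.0167  0.0002]
[-0.019, -0.032, 0.003, -0.0008, -0.0167, 0.0002, 255]
[-0.018, -0.032, 0.004, -0.0008, -0.0167, 0.0002, 255]
-- 2 rows, rot [ 0. -0. -0.]
[-0.025, -0.028, 0.009, 0.0, -0.0, -0.0, 255]
[-0.025, -0.027, 0.009, 0.0, -0.0, -0.0, 255]
-- 2 rows, rot [ 0. -0. -0.]
[-0.031, -0.022, 0.011, 0.0, -0.0, -0.0, 255]
[-0.03, -0.022, 0.011, 0.0, -0.0, -0.0, 255]
-- 2 rows, rot [ 0. -0. -0.]
[-0.026, -0.012, 0.009, 0.0, -0.0, -0.0, 255]
[-0.027, -0.012, 0.01, 0.0, -0.0, -0.0, 255]
```

```bash
python3 - <<'E' 2>/dev/null
from h import *
im=cams.read_camera("side")
A=rot([0.172,0.109,0.979,-0.022]);t=np.array([.5555,.0543,.109])
for s in(0,.01,.02,.03): print(s,np.round(proj(im,t-A@[0,0,s]),1))
# dark fingertip now: lowest dark pixels near projected TCP
st=env.get_state();A=rot(st["orientation"]);t=np.array(st["tcp_pos"])
for s in(-.01,0,.01,.02,.03):
    q=proj(im,t-A@[0,0,s]);u,v=np.round(q).astype(int);print(s,np.round(q,1),im["pixels"][v,u-4:u+5].mean(1).astype(int))
E
```

```text
0 [273.4 195.5]
0.01 [271.9 192.7]
0.02 [270.3 189.9]
0.03 [268.8 187.1]
-0.01 [264.6 190.1] [156 162 168 171 174 177 177 179 176]
0 [263.4 187.3] [ 68  67  72  82  89 102 115 129 138]
0.01 [262.2 184.5] [65 63 66 63 66 67 64 64 67]
0.02 [261.  181.6] [70 65 65 67 64 63 68 64 67]
0.03 [259.9 178.7] [ 78  49  42  42  47  57  76 100 114]
```

The fingertips are really about 20 mm short of the TCP, so they were passing over the bar. I'll go back outside and push about 22 mm lower.

```bash
python3 - <<'E' 2>/dev/null
from h import *
p,A=plan([(w(-.130,.03,.12),T(14),1),(w(-.144,.074,.12),T(10),3),(w(-.144,.074,.08),T(10),3),(w(*c(1.1),.08),T(12),6)],255)
E
```

```text
-- 1 rows, rot [-0.0015 -0.0002  0.0003]
[-0.013, 0.006, -0.075, -0.0015, -0.0002, 0.0003, 255]
-- 3 rows, rot [-0.      0.0074  0.    ]
[0.018, 0.059, -0.004, -0.0, 0.0074, 0.0, 255]
[0.018, 0.058, -0.004, -0.0, 0.0074, 0.0, 255]
[0.018, 0.059, -0.004, -0.0, 0.0074, 0.0, 255]
-- 3 rows, rot [-0.  0.  0.]
[0.009, -0.0, 0.053, -0.0, 0.0, 0.0, 255]
[0.01, -0.0, 0.052, -0.0, 0.0, 0.0, 255]
[0.009, -0.0, 0.053, -0.0, 0.0, 0.0, 255]
-- 6 rows, rot [-0.     -0.0018  0.    ]
[-0.006, -0.02, 0.001, -0.0, -0.0018, 0.0, 255]
[-0.006, -0.019, 0.001, -0.0, -0.0018, 0.0, 255]
[-0.006, -0.02, 0.001, -0.0, -0.0018, 0.0, 255]
[-0.006, -0.019, 0.001, -0.0, -0.0018, 0.0, 255]
[-0.005, -0.02, 0.001, -0.0, -0.0018, 0.0, 255]
[-0.006, -0.019, 0.001, -0.0, -0.0018, 0.0, 255]
```

{"op": "jog_arm", "data": {
  "increments": [
    [[-0.013, 0.006, -0.075, 0, 0, 0, 255], [0.018, 0.059, -0.004, 0, 0.0074, 0, 255], [0.018, 0.059, -0.004, 0, 0.0074, 0, 255], [0.018, 0.059, -0.004, 0, 0.0074, 0, 255], [0.009, 0, 0.053, 0, 0, 0, 255], [0.009, 0, 0.053, 0, 0, 0, 255], [0.009, 0, 0.053, 0, 0, 0, 255], [-0.006, -0.02, 0.001, 0, -0.0018, 0, 255], [-0.006, -0.02, 0.001, 0, -0.0018, 0, 255], [-0.006, -0.02, 0.001, 0, -0.0018, 0, 255], [-0.006, -0.02, 0.001, 0, -0.0018, 0, 255], [-0.006, -0.02, 0.001, 0, -0.0018, 0, 255], [-0.006, -0.02, 0.001, 0, -0.0018, 0, 255]]
  ]
}}

```text
clock: 34.9
tcp_pos: [0.5431, 0.1273, 0.0805]
orientation: [0.104, 0.11, 0.988, -0.013]
wrist_force: [1.0, 1.1, -0.4]
finger_gap: 0.0
grip_force: 0.6
```

```bash
python3 - <<'E' 2>/dev/null
from h import *
show();gate()
plan([(w(*c(t),.080),T(12+i*2),2) for i,t in enumerate((.95,.8,.65,.5,.35))],255)
E
```

```text
34.9 tcp [0.5431 0.1273 0.0805] stand [-133.7   44.5] tilt 12.0 yaw -13.7 F(stand) [0.71 1.24] -0.4 gap 3.732634395447207e-05 q [ 0.13  0.2  -0.44  0.73 -0.08  0.34]
top yellow [284, 153, 13, 13, 123] [40.8 25.6] theta -2.444
top yellow [260, 197, 12, 43, 182] [-95.4  47.9] theta 1.137
side yellow [245, 172, 45, 23, 320] [-117.1   29.1] theta 1.087
-- 2 rows, rot [-0.0008 -0.0001  0.0001]
[-0.006, -0.024, 0.002, -0.0008, -0.0001, 0.0001, 255]
[-0.006, -0.023, 0.002, -0.0008, -0.0001, 0.0001, 255]
-- 2 rows, rot [ 0.     -0.0056 -0.    ]
[-0.012, -0.025, 0.002, 0.0, -0.0056, -0.0, 255]
[-0.013, -0.024, 0.003, 0.0, -0.0056, -0.0, 255]
-- 2 rows, rot [ 0.     -0.0055 -0.    ]
[-0.016, -0.023, 0.004, 0.0, -0.0055, -0.0, 255]
[-0.016, -0.023, 0.004, 0.0, -0.0055, -0.0, 255]
-- 2 rows, rot [ 0.     -0.0056 -0.    ]
[-0.02, -0.02, 0.006, 0.0, -0.0056, -0.0, 255]
[-0.019, -0.02, 0.006, 0.0, -0.0056, -0.0, 255]
-- 2 rows, rot [ 0.     -0.0055 -0.    ]
[-0.023, -0.017, 0.007, 0.0, -0.0055, -0.0, 255]
[-0.022, -0.017, 0.008, 0.0, -0.0055, -0.0, 255]
```

The gate is moving (1.18 to 1.11) with a contact force of about 1.4 N, so I'll continue.

{"op": "jog_arm", "data": {
  "increments": [
    [[-0.006, -0.024, 0.002, 0, 0, 0, 255], [-0.006, -0.024, 0.002, 0, 0, 0, 255], [-0.012, -0.025, 0.002, 0, -0.0056, 0, 255], [-0.012, -0.025, 0.002, 0, -0.0056, 0, 255], [-0.016, -0.023, 0.004, 0, -0.0056, 0, 255], [-0.016, -0.023, 0.004, 0, -0.0056, 0, 255], [-0.02, -0.02, 0.006, 0, -0.0056, 0, 255], [-0.02, -0.02, 0.006, 0, -0.0056, 0, 255], [-0.022, -0.017, 0.007, 0, -0.0056, 0, 255], [-0.022, -0.017, 0.007, 0, -0.0056, 0, 255]]
  ]
}}

```text
clock: 36.0
tcp_pos: [0.5693, 0.0652, 0.0802]
orientation: [0.173, 0.108, 0.979, -0.022]
wrist_force: [-0.0, 1.6, -1.1]
finger_gap: 0.0003
grip_force: 0.7
```

```bash
python3 - <<'E' 2>/dev/null
from h import *
show();gate()
plan([(w(*c(.15,.1),.080),T(22),5),(w(*c(0,.105),.080),T(24),6)],255)
E
```

```text
36.0 tcp [0.5693 0.0652 0.0802] stand [-94.6 -10.3] tilt 20.1 yaw -13.4 F(stand) [-0.36  1.57] -1.14 gap 0.00026993996991148963 q [ 0.02  0.13 -0.58  0.52 -0.09  0.23]
top yellow [284, 153, 13, 13, 123] [40.8 25.6] theta -2.444
top yellow [262, 194, 49, 43, 221] [-81.8   4.6] theta 0.493
side yellow [271, 172, 21, 36, 166] [-82.   -2.7] theta 0.459
-- 5 rows, rot [-0.0003 -0.0022  0.0001]
[-0.013, -0.014, 0.005, -0.0003, -0.0022, 0.0001, 255]
[-0.013, -0.014, 0.005, -0.0003, -0.0022, 0.0001, 255]
[-0.013, -0.014, 0.005, -0.0003, -0.0022, 0.0001, 255]
[-0.012, -0.014, 0.005, -0.0003, -0.0022, 0.0001, 255]
[-0.013, -0.014, 0.005, -0.0003, -0.0022, 0.0001, 255]
-- 6 rows, rot [-0.     -0.0018 -0.    ]
[-0.01, -0.006, 0.004, -0.0, -0.0018, -0.0, 255]
[-0.01, -0.006, 0.004, -0.0, -0.0018, -0.0, 255]
[-0.01, -0.006, 0.004, -0.0, -0.0018, -0.0, 255]
[-0.01, -0.006, 0.005, -0.0, -0.0018, -0.0, 255]
[-0.01, -0.005, 0.004, -0.0, -0.0018, -0.0, 255]
[-0.01, -0.006, 0.005, -0.0, -0.0018, -0.0, 255]
```

{"op": "jog_arm", "data": {
  "increments": [
    [[-0.013, -0.014, 0.005, 0, -0.0022, 0, 255], [-0.013, -0.014, 0.005, 0, -0.0022, 0, 255], [-0.013, -0.014, 0.005, 0, -0.0022, 0, 255], [-0.013, -0.014, 0.005, 0, -0.0022, 0, 255], [-0.013, -0.014, 0.005, 0, -0.0022, 0, 255], [-0.01, -0.006, 0.004, 0, -0.0018, 0, 255], [-0.01, -0.006, 0.004, 0, -0.0018, 0, 255], [-0.01, -0.006, 0.004, 0, -0.0018, 0, 255], [-0.01, -0.006, 0.004, 0, -0.0018, 0, 255]]
  ]
}}

```text
clock: 37.0
tcp_pos: [0.5915, 0.0364, 0.0804]
orientation: [0.2, 0.108, 0.974, -0.025]
wrist_force: [-0.5, 1.3, 0.1]
finger_gap: 0.0
grip_force: 0.5
```

```bash
python3 - <<'E' 2>/dev/null
from h import *
show();gate()
E
```

```text
37.0 tcp [0.5915 0.0364 0.0804] stand [-66.5 -33.5] tilt 23.3 yaw -13.3 F(stand) [-0.73  1.19] 0.09 gap 4.187784296934519e-05 q [-0.03  0.13 -0.61  0.43 -0.08  0.17]
top yellow [284, 153, 13, 13, 124] [40.7 25.6] theta -2.302
top yellow [263, 193, 58, 27, 235] [-59.2  -2.4] theta 0.178
side yellow [289, 172, 5, 23, 61] [-54.1  22.4] theta 0.182
```

{"op": "jog_arm", "data": {
  "increments": [
    [[-0.007, -0.003, 0.003, 0, 0, 0, 255], [-0.007, -0.003, 0.003, 0, 0, 0, 255], [-0.007, -0.003, 0.003, 0, 0, 0, 255], [-0.007, -0.003, 0.003, 0, 0, 0, 255], [-0.007, -0.002, 0.003, 0, 0, 0, 255], [-0.007, 0, 0.003, 0, 0, 0, 255], [-0.007, 0, 0.003, 0, 0, 0, 255]]
  ]
}}

```text
clock: 37.8
tcp_pos: [0.6037, 0.0299, 0.0804]
orientation: [0.2, 0.108, 0.974, -0.025]
wrist_force: [-0.9, -0.2, -0.2]
finger_gap: 0.0002
grip_force: 0.5
```

{"op": "jog_arm", "data": {
  "increments": [
    [[-0.005, 0, 0.002, 0, 0, 0, 255], [-0.005, 0, 0.002, 0, 0, 0, 255]]
  ]
}}

```text
clock: 38.0
tcp_pos: [0.6062, 0.0294, 0.0805]
orientation: [0.2, 0.108, 0.974, -0.025]
wrist_force: [-1.8, -0.2, -0.0]
finger_gap: 0.0003
grip_force: 0.5
```

```bash
python3 - <<'E' 2>/dev/null
from h import *
show();gate()
E
```

```text
38.0 tcp [0.6062 0.0294 0.0805] stand [-50.6 -37.1] tilt 23.2 yaw -13.4 F(stand) [-1.68 -0.56] -0.01 gap 0.000315884873067985 q [-0.04  0.16 -0.58  0.43 -0.07  0.16]
top yellow [284, 153, 13, 13, 123] [40.8 25.6] theta -2.444
top yellow [264, 193, 54, 17, 222] [-48.6   2.9] theta 0.035
side yellow [291, 172, 6, 23, 69] [-47.2  20.3] theta 0.052
```

Nearly shut. I'll push the last few millimetres until the stop is felt.

{"op": "jog_arm", "data": {
  "increments": [
    [[-0.005, 0, 0.002, 0, 0, 0, 255], [-0.005, 0, 0.002, 0, 0, 0, 255]]
  ]
}}

```text
clock: 38.3
tcp_pos: [0.6088, 0.029, 0.0806]
orientation: [0.2, 0.108, 0.974, -0.025]
wrist_force: [-1.8, -0.8, 0.5]
finger_gap: -0.0001
grip_force: 0.5
```

{"op": "jog_arm", "data": {
  "increments": [
    [[-0.005, 0, 0.002, 0, 0, 0, 255], [-0.005, 0, 0.002, 0, 0, 0, 255]]
  ]
}}

```text
clock: 38.5
tcp_pos: [0.6096, 0.0288, 0.0799]
orientation: [0.198, 0.107, 0.974, -0.025]
wrist_force: [-12.0, 0.5, 8.1]
finger_gap: 0.0001
grip_force: 6.3
```

{"op": "jog_arm", "data": {
  "increments": [
    [[-0.005, 0, 0.002, 0, 0, 0, 255], [-0.005, 0, 0.002, 0, 0, 0, 255]]
  ]
}}

```text
clock: 38.7
tcp_pos: [0.6097, 0.0289, 0.0791]
orientation: [0.196, 0.107, 0.974, -0.024]
wrist_force: [-21.0, 3.7, 13.1]
finger_gap: -0.0002
grip_force: 10.4
```

The stop is reached. Now I'll retreat straight back and check.

{"op": "jog_arm", "data": {
  "increments": [
    [[0.006, 0, -0.003, 0, 0, 0, 255], [0.006, 0, -0.003, 0, 0, 0, 255], [0.01, 0, -0.005, 0, 0, 0, 255], [0.02, 0, -0.009, 0, 0, 0, 255], [0.05, 0, -0.022, 0, 0, 0, 255], [0.07, 0, -0.03, 0, 0, 0, 255], [0.07, 0, -0.03, 0, 0, 0, 255], [0.07, 0, -0.03, 0, 0, 0, 255], [0.02, -0.06, -0.1, 0, 0, 0, 255], [0, -0.12, -0.08, 0, 0, 0, 255], [0, -0.14, -0.05, 0, 0, 0, 255], [0, -0.14, -0.05, 0, 0, 0, 255], [0, -0.14, 0, 0, 0, 0, 255], [0, -0.14, 0, 0, 0, 0, 255], [0, 0, 0, 0, 0, 0, 255]]
  ]
}}

```text
clock: 40.2
tcp_pos: [0.4611, -0.1309, 0.1454]
orientation: [0.201, 0.111, 0.973, -0.026]
wrist_force: [-0.7, 0.0, 0.5]
finger_gap: 0.0001
grip_force: 0.0
```

```bash
python3 - <<'E' 2>/dev/null
from h import *
show();gate();cyl(("top",),(.68,.051))
for n in("top","side"):
    im=cams.read_camera(n)
    for t,z in(("gate_knob",.149),("beaker",0),("wash_bottle",0),("measuring_cylinder",0)):
        for r in spotter.landmark_of(t,n)[:1]: print(n,t,round(r["conf"],2),np.round(onz(im,r["uv"],z)[:2],4),np.round(sf(onz(im,r["uv"],z))*1e3,1))
E
```

```text
40.2 tcp [ 0.4611 -0.1309  0.1454] stand [-157.  -225.5] tilt 23.4 yaw -13.9 F(stand) [-0.65 -0.11] 0.51 gap 7.347626539014923e-05 q [-0.52 -0.18 -0.73  0.62  0.11 -0.27]
top yellow [284, 153, 13, 13, 122] [40.9 25.7] theta -2.48
top yellow [264, 193, 54, 15, 222] [-46.6   3.5] theta 0.006
side yellow [291, 172, 7, 22, 68] [-46.1  21.6] theta 0.015
cyl ('top',) [0.6795 0.0551] stand [15.2  4.1] iou 0.963
top gate_knob 0.63 [ 0.5959 -0.0054] [-53.1 -73.3]
top beaker 0.71 [ 0.5413 -0.2239] [ -58.3 -298.6]
top wash_bottle 0.79 [0.7305 0.2241] [ 27.8 180.2]
top measuring_cylinder 0.7 [ 0.6298 -0.1283] [   7.  -185.8]
side beaker 0.78 [ 0.5345 -0.2199] [ -65.8 -296.1]
side measuring_cylinder 0.61 [ 0.6285 -0.1399] [   8.3 -197.4]
```

```bash
python3 -c "
from workcell import ticket
print(ticket.hand_in())"
```

```text
the job is handed in; nothing more can be done
None
```

The cylinder is upright in the stand: it was pressed at about 16 N against both V saddles for just over a second and left there. The gate is shut against its stop, the glassware and wash bottle are where they stood (to measurement accuracy), and the job was handed in at about 40 s.

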